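Pack the slim meter and close the case with a locked lid stay

TASK

Pack the tester away: lay the slim handheld meter flat, display up, in the empty bay of the open instrument case and let go of it. Then press the knee of the locked folding lid stay to break it, and lower the lid gently until it is fully shut. Do not drop the meter, slam the lid or disturb the other things on the bench.

Things in the scene. Friction and masses are not known exactly. Their poses are not given: they have to be found in the camera images.
- case: Grey instrument case, fixed to the bench, 270 x 240 x 100 mm (its x, y, z), walls 6 mm. Origin: centre of underside. x runs along the lid hinge, y points to the hinged side (the robot's left, give or take the yaw). A built-in instrument (y -2 to 112, x -129 to 61 mm; 78 mm high, knobs to 88) fills the strip beside the hinge; the empty bay lies along the other long side.
- bay (a point): Centre of the empty bay's floor, axes as case. Bay: 209 mm along case x, 106 mm along case y; its rubber floor is 52 mm above the bench, 48 mm below the case rim. Bounded by the case walls (100 mm high) at -x and -y, an 80 mm high plate at +x and the built-in instrument (78 mm high) at +y.
- lid_hinge (a point): Middle of the lid's hinge line (case frame 0, 115, 100 mm), axes as case; the lid turns about its x. At the start the lid stands 72 degrees up from shut, leaning over the case, free edge about 325 mm above the bench. It overhangs the stay: a vertical gripper does not fit over the knee, one tilted about 40 degrees, fingers pointing down and towards the hinge, does.
- lid_edge (a point): Middle of the lid's free edge, on its outer face (the upper one when shut). Lid: flat plate 268 mm along the hinge, 235 mm from hinge to free edge, 10 mm thick, 0.5 kg; its underside passes through the hinge line, so when shut its outer face is 110 mm above the bench. Axes of the lid: x along the hinge, -y from hinge to free edge, z out of the outer face.
- lid (a joint): Lid hinge, rad: 0 = standing open as at the start, 1.257 (72 degrees) = fully shut. Stiff friction hinge (about 0.6 N m): it stays where it is left and must be pushed down all the way, about 3 to 10 N near the free edge. With the stay locked it cannot close.
- knee_pad (a point): Centre of the thumb pad at the stay's knee: black round bar, diameter 22 mm, 42 mm long along case x, near the case's +x end, above the rim. To break the stay press it square to the bars, along case +y and -z at about 40 degrees below level: straight after 5 mm, well broken after 30 mm; 3 to 10 N. Axes as case at the start; they turn with the lower bar.
- stay_end (a point): Lower pivot of the folding stay, inside the case's +x end (case frame 118, -10, 94 mm), axes as case. The stay is two steel bars, 66 mm between pivots, 15 mm wide, in a plane square to the hinge, from here over the knee up to the lid's underside 100 mm from the hinge. The lower bar and knee swing about this point, down into the case as the lid comes down.
- knee (a joint): Stay's knee, rad: 0 = locked (5 mm past straight, against its stop), 0.15 = straight, above that broken and folding to the hinge side; about 2.9 with the lid shut. Friction keeps it where it is left.
- meter: The slim handheld meter to be packed: grey, 150 x 48 x 34 mm (its x, y, z), 0.25 kg give or take, display at its +x end, lying display up on the bench. Origin: centre of its underside. The narrower of the two meters.
- big_meter: Bystander: the larger grey meter, 165 x 78 x 40 mm, origin centre of underside. Leave.
- brick: Bystander: black power adapter brick 115 x 52 x 34 mm, with no display; origin centre of underside. Leave.
- cleaner: Bystander: upright white bottle, 40 mm diameter, 150 mm tall, origin centre of underside. Leave.
- mug: Bystander: white mug, 80 mm diameter, 95 mm tall, origin centre of underside. Leave.
- tape: Bystander: roll of black tape, 90 mm diameter, 20 mm high, lying flat; origin centre of underside. Leave.
- carton: Bystander: cardboard box 130 x 70 x 60 mm, standing behind the lid on the hinge side of the case; origin centre of underside. Leave.
- driver: Bystander: screwdriver 200 mm long, lying on the bench. Leave.
Not all that is in view belongs to the job. What is shaped like the meter but pink, purple or yellow is not meant.

How it is judged:
By the outcome, as a careful person would: the job done as asked, in the order asked, and still so for the second after the job is handed in, with the robot touching nothing.
It also fails if it takes over 72 s, if anything falls off the work surface, if the arm or the gripper's body presses on something with over 40 N, if the wrist force passes 120 N, or if a joint passes its speed limit or range.

ROBOT

A 6-joint arm with a two-finger parallel gripper is mounted at the origin on the work surface. World frame = base frame: x ahead of the robot, y to its left, z up, the work surface at z = 0. Lengths are in mm, angles in rad, forces in N, time in s.
With the tool pointing down it reaches from about 400 to 925 mm from the base axis. Payload 12.5 kg.
Tool frame: the origin (TCP) lies midway between the tips of the shut fingers; the grasp point (between the pads) lies 19 mm behind it; x points along the fingers, y is the direction in which the jaws open and shut, and the axes are right-handed (so a half turn about x gives the same grasp; the last joint's range is limited). The gripper opens to 95 mm and grips with 3 to 60 N. Pads are 20 mm wide; open, the fingers measure 119 mm over their backs; the gripper's body (75 mm by 180 mm) begins 59 mm behind the grasp point.
Start: joints at [1.205, 0.491, 1.559, -0, 1.092, -0.106], TCP at [160.537, 604.049, 214.661] pointing down, gripper open.
Joint ranges: [-3.1, 3.1], [-0.84, 2.19], [0.05, 2.79], [-1.13, 4.28], [0.06, 2.93], [-2.69, 2.69]. Speed limits (rad/s): [2.22, 2.22, 2.79, 3.14, 3.14, 3.14].

INTERFACE

Orientations are given as [roll, pitch, yaw] about the fixed x, y, z axes, in that order (R = Rz(yaw) Ry(pitch) Rx(roll)).
In Python, from cell import sensors, read_camera, get_calibration, order gives the robot as it stands. The module is installed in compiled form; this text tells all that it offers.
- The arm moves only by the tool servo_tool, never from a script. Its argument "steps" is text: rows parted by semicolons, each of 7 numbers parted by spaces: the shift along the tool's x, y, z in mm, then the turn, a rotation vector about the tool's x, y, z in rad, then the finger opening in mm, from 0 to 95.1. A call has exactly 8 rows; each row shifts and turns the pose as measured when the row begins, along the tool's axes as they then stand; what a row does not reach is not made up. A row lasts 1/10 s, in which the tool goes at most 50 mm and 8.59 degrees, less where a joint would pass 70% of its speed; a pose out of reach is approached as far as the arm can. A call is refused whole if a number of a shift passes 50 or a number of a turn 0.15, either way. A call with a gripper value outside its range is refused whole. The fingers move at their own pace and stop on an object; the grip force is fixed at half the most. Time passes only in rows, so rows that do not move let the fingers close, or fill a call up. It gives the time, the measured TCP pose, the force and the opening at its end, in the units of the state.
- sensors.state(): the state, without advancing time (a new reading comes with each control period).
- read_camera(name): name is "scene" or "top"; returns (picture, depth): 420x560x3 uint8, blue, green, red; 420x560 float32, mm along the optical axis (not along the pixel's ray), 0 where there is no reading.
- get_calibration(name): a dict with "mtx" (3x3 intrinsics, pixels), "R" (3x3) and "t" (3): a world point X has camera coordinates R X + t. Camera axes: x right, y down, z forward; pixel columns grow to the right and rows downward; lengths in mm; the calibration is good to about 2 mm. A picture is of the moment at which its call begins. get_calibration takes no time and is no camera call.
- order.job_done(): hands the job in, once; it reports no verdict.
The state is a dict: "t": time; "joints": joint angles; "qvel": joint speeds; "tau": joint torques, N m; "eef_pos": TCP position; "tcp_rot": TCP orientation; "ft_force": force on the tool from outside, world axes, zero at the start; "moment": the same for the moment, N m; "opening": opening from 0.0 (shut) to 1.0 (fully open).
Only numpy, scipy, OpenCV 4.12 (cv2) and the standard library are available. Lean on these libraries where they do the work, as an engineer would, in place of code of your own. Each camera call takes 0.05 s, during which the arm holds its last target.

## Working session

There is one attempt and no reset: what is moved stays moved. The work goes in short steps, Python scripts to look and compute and a tool call to move; the robot and the scene stay as the last step left them, time stands still between calls to the robot, and variables do not carry over. Pictures are saved under pics/ and viewed, and the job is handed in when it is done.

Besides the shell and the picture viewer there is one more tool, called after "Call:" as name(argument=value, ...) on one line, values as JSON. servo_tool: Moves the arm, as the interface text tells. Its arguments: {"type":"object","properties":{"steps":{"type":"string"}},"required":["steps"]}

```bash
ls; mkdir -p pics; python3 - <<'E'
from cell import sensors, read_camera, get_calibration
import cv2,numpy as np
np.set_printoptions(suppress=True,precision=3)
print(sensors.state())
for n in ("scene","top"):
    p,d=read_camera(n); cv2.imwrite(f"pics/{n}0.png",p); np.savez(f"{n}0.npz",p=p,d=d)
    c=get_calibration(n); print(n,c["mtx"],c["R"],c["t"],-c["R"].T@c["t"])
E
```

```text
pics
{'t': 0.0, 'joints': array([ 1.205,  0.492,  1.559, -0.   ,  1.092, -0.106]), 'qvel': array([ 0.001, -0.001,  0.003, -0.002,  0.001,  0.   ]), 'tau': array([ -0.001, -61.263, -25.818,   0.069,   0.048,  -0.   ]), 'eef_pos': array([160.473, 603.812, 214.054]), 'tcp_rot': array([-1.667,  1.57 , -1.927]), 'ft_force': array([-0.062,  0.145, -0.519]), 'moment': array([-0.023,  0.027,  0.016]), 'opening': 1.0018991496777558}
scene [[416.897   0.    273.351]
 [  0.    416.897 206.538]
 [  0.      0.      1.   ]] [[-0.807  0.59   0.017]
 [ 0.395  0.561 -0.728]
 [-0.439 -0.581 -0.686]] [ 458.873  -64.064 1792.68 ] [1182.214  806.271 1175.019]
top [[382.712   0.    275.392]
 [  0.    382.712 210.744]
 [  0.      0.      1.   ]] [[ 0.001 -1.     0.014]
 [-0.99  -0.003 -0.142]
 [ 0.142 -0.014 -0.99 ]] [ -25.748  586.611 1328.38 ] [ 391.622   -5.134 1398.561]
```

View pics/scene0.png

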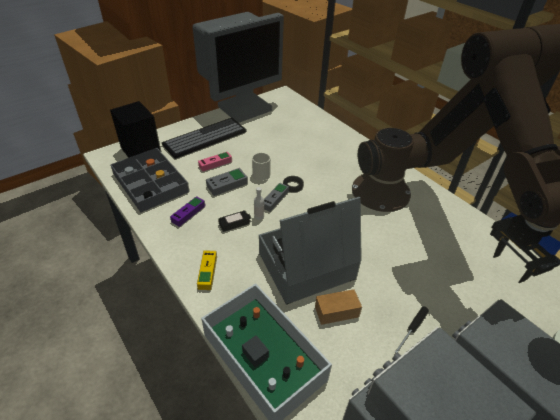

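View pics/top0.png

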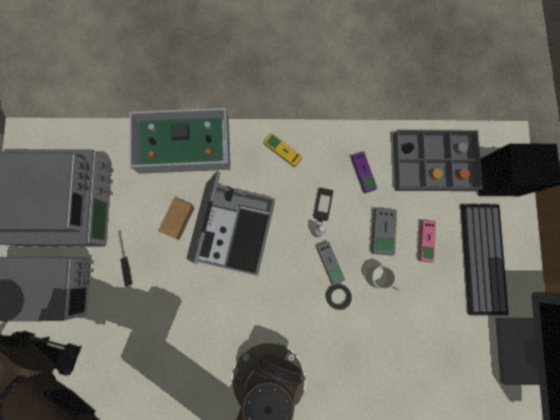

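The top view shows the case at about (235,230), the slim meter at (330,262) between the bottle (318,230) and the tape (338,296). I'll zoom in.

```bash
cat > h.py <<'E'
import numpy as np,cv2
from cell import sensors, read_camera, get_calibration
from scipy.spatial.transform import Rotation as Ro
np.set_printoptions(suppress=True,precision=3)
def grab(n,tag):
    p,d=read_camera(n); np.savez(f"{n}{tag}.npz",p=p,d=d); return p,d
def load(n,tag):
    z=np.load(f"{n}{tag}.npz"); return z["p"],z["d"]
def ray(n,u,v):
    c=get_calibration(n); k=c["mtx"]; r=np.array([(u-k[0,2])/k[0,0],(v-k[1,2])/k[1,1],1.]); return -c["R"].T@c["t"], c["R"].T@r
def onplane(n,u,v,z):
    o,r=ray(n,u,v); return o+r*(z-o[2])/r[2]
def cloud(n,d):
    c=get_calibration(n); k=c["mtx"]; v,u=np.mgrid[:d.shape[0],:d.shape[1]]
    P=np.stack([(u-k[0,2])/k[0,0]*d,(v-k[1,2])/k[1,1]*d,d],-1)
    return (P-c["t"])@c["R"]
def proj(n,X):
    c=get_calibration(n); q=c["mtx"]@(c["R"]@np.asarray(X,float)+c["t"]); return q[:2]/q[2]
def zoom(p,x0,y0,w,h,f,name):
    cv2.imwrite(f"pics/{name}.png",cv2.resize(p[y0:y0+h,x0:x0+w],None,fx=f,fy=f,interpolation=cv2.INTER_CUBIC))
E
python3 - <<'E'
from h import *
p,d=load("top",0); zoom(p,180,165,190,145,4,"topz0")
C=cloud("top",d)
for (u,v) in [(330,262),(320,250),(338,296),(250,238),(215,235),(212,178),(205,230),(268,195),(228,192)]:
    print(u,v,C[v,u])
p,d=load("scene",0); zoom(p,220,160,160,150,5,"scenez0")
E
```

```text
330 262 [ 405.011 -217.907   36.318]
320 250 [ 447.285 -183.428   34.155]
338 296 [ 284.563 -249.959    0.207]
250 238 [488.364  64.928  49.172]
215 235 [496.625 184.509  75.02 ]
212 178 [657.028 172.398 251.959]
205 230 [489.987 175.569 333.577]
268 195 [653.09    2.412  -7.482]
228 192 [633.005 133.89  152.116]
```

View pics/topz0.png

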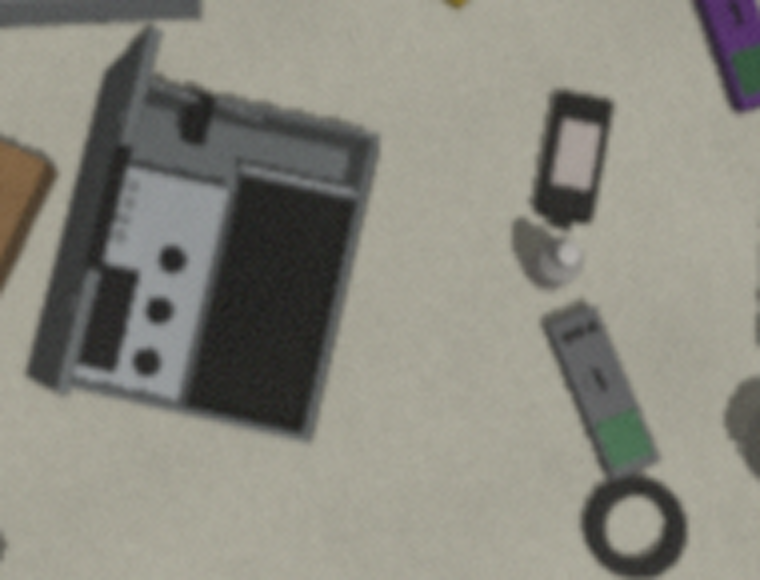

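View pics/scenez0.png

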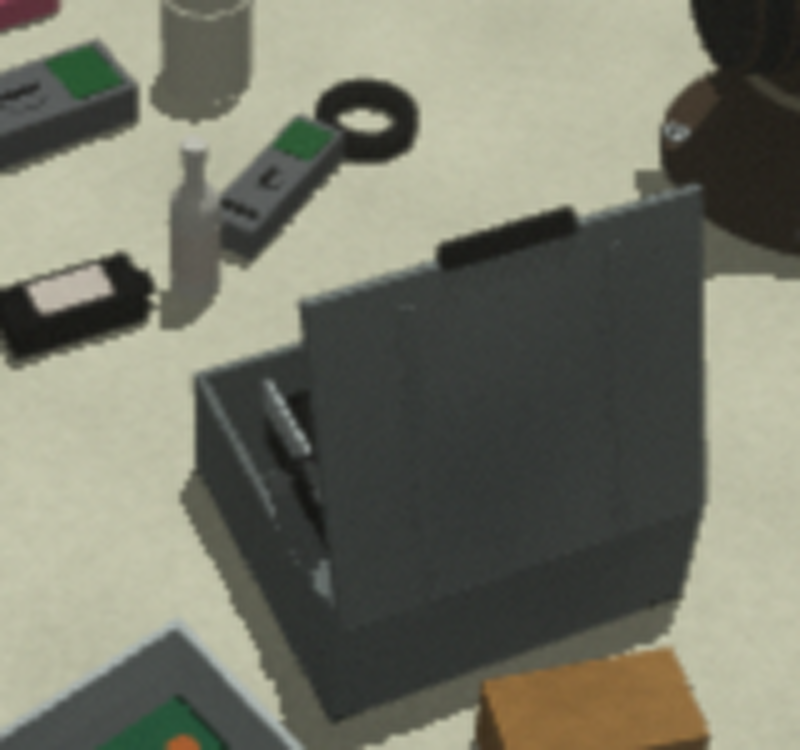

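```bash
python3 - <<'E'
from h import *
p,d=load("top",0); C=cloud("top",d)
ps,ds=load("scene",0); Cs=cloud("scene",ds)
# meter by colour in both views, z band
def rect(P):
    r=cv2.minAreaRect(P[:,:2].astype(np.float32)); return r
for nm,c,pp in(("top",C,p),("scene",Cs,ps)):
    b=(c[...,0]>300)&(c[...,0]<490)&(c[...,1]>-290)&(c[...,1]<-150)
    print(nm,"bench z",np.median(c[(c[...,0]>280)&(c[...,0]<380)&(c[...,1]>-150)&(c[...,1]<-60)][:,2]))
    g=pp.astype(int); m=b&(c[...,2]>22)&(c[...,2]<48)
    n,l,s,ce=cv2.connectedComponentsWithStats(m.astype(np.uint8))
    k=1+np.argmax(s[1:,4]); m=l==k
    P=c[m]; print(s[k],rect(P),np.median(P[:,2]))
    gr=b&(g[...,1]>g[...,2]+25)&(g[...,1]>g[...,0]+15); print("green",c[gr].mean(0),gr.sum())
# case rim
for nm,c in(("top",C),("scene",Cs)):
    m=(c[...,0]>350)&(c[...,0]<720)&(c[...,1]>-60)&(c[...,1]<260)&(c[...,2]>40)&(c[...,2]<115)
    print(nm,m.sum(),rect(c[m]))
# corners by colour
Z=lambda u,v:((u+.5)/4-.5+180,(v+.5)/4-.5+165)
for q in[(311,440),(380,137)]: print("rim corner",onplane("top",*Z(*q),100))
for q in [(541,316),(587,300),(659,460),(609,478)]: print("meter",onplane("top",*Z(*q),34))
S=lambda u,v:((u+.5)/5-.5+220,(v+.5)/5-.5+160)
print("rim corner +x-y scene",onplane("scene",*S(196,378),100))
print("rim corner +x+y scene",onplane("scene",*S(338,628),100), "base",onplane("scene",*S(338,720),0))
print("lid top corners",onplane("scene",*S(702,185),325),onplane("scene",*S(302,300),325))
print("lid lower -x",onplane("scene",*S(705,505),100))
E
```

```text
top bench z 0.2886312681715101
[317 241  28  46 590] ((396.3685302734375, -223.26438903808594), (164.9883575439453, 48.813961029052734), 22.01658058166504) 34.15547877125725
green [ 362.884 -236.901   35.331] 106
scene bench z 0.9118534468675996
[264 183  26  26 323] ((392.61468505859375, -220.36666870117188), (174.3720703125, 52.461341857910156), 20.93334197998047) 34.40868111421863
green [ 361.475 -236.557   35.86 ] 53
top 3847 ((519.2601318359375, 128.06393432617188), (245.0414581298828, 270.03118896484375), 77.12007141113281)
scene 1476 ((543.1134033203125, 122.44024658203125), (248.70606994628906, 219.80209350585938), 77.40576171875)
rim corner [362.231  36.354 100.   ]
rim corner [619.626 -21.025 100.   ]
meter [ 469.882 -165.503   34.   ]
meter [ 484.212 -206.827   34.   ]
meter [ 343.585 -267.8     34.   ]
meter [ 327.993 -223.382   34.   ]
rim corner +x-y scene [622.419 -15.458 100.   ]
rim corner +x+y scene [671.112 211.06  100.   ] base [668.536 214.17    0.   ]
lid top corners [394.822 203.523 325.   ] [655.037 141.61  325.   ]
lid lower -x [411.953 273.94  100.   ]
```

```bash
cat >> h.py <<'E'
YAW=np.radians(-12.6); CC=np.array([517.,127.,0])
def case(x,y,z):
    c,s=np.cos(YAW),np.sin(YAW); return CC+np.array([c*x-s*y,s*x+c*y,z])
E
python3 - <<'E'
from h import *
def box(im,n,pts,x0,y0,f,col):
    q=[proj(n,P) for P in pts]; q=np.array([((u-x0+.5)*f-.5,(v-y0+.5)*f-.5) for u,v in q])
    cv2.polylines(im,[np.round(q).astype(int)],True,col,1)
my=np.radians(22.5)
def met(x,y,z):
    c,s=-np.cos(my),-np.sin(my); return np.array([406.+c*x-s*y,-216+s*x+c*y,z])
for n,x0,y0,w,h,f in(("top",180,165,190,145,4),("scene",220,160,160,150,5)):
    p,_=load(n,0); im=cv2.resize(p[y0:y0+h,x0:x0+w],None,fx=f,fy=f,interpolation=cv2.INTER_CUBIC)
    box(im,n,[case(a,b,100) for a,b in((-135,-120),(135,-120),(135,120),(-135,120))],x0,y0,f,(0,0,255))
    box(im,n,[case(a,b,78) for a,b in((-129,-2),(61,-2),(61,112),(-129,112))],x0,y0,f,(255,0,255))
    box(im,n,[case(a,b,80) for a,b in((80,-114),(80,-2))],x0,y0,f,(0,255,255))
    box(im,n,[case(a,115-235*np.cos(1.2566),100+235*np.sin(1.2566)) for a in(-134,134)]+[case(a,115,100) for a in(134,-134)],x0,y0,f,(255,255,0))
    box(im,n,[met(a,b,34) for a,b in((-75,-24),(75,-24),(75,24),(-75,24))],x0,y0,f,(0,0,255))
    cv2.imwrite(f"pics/ov_{n}.png",im)
E
```

```text
(no output)
```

View pics/ov_top.png

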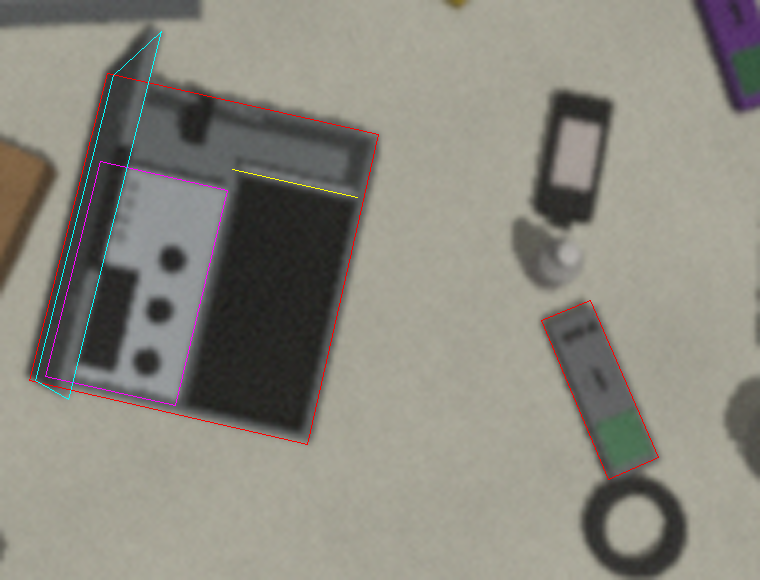

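View pics/ov_scene.png

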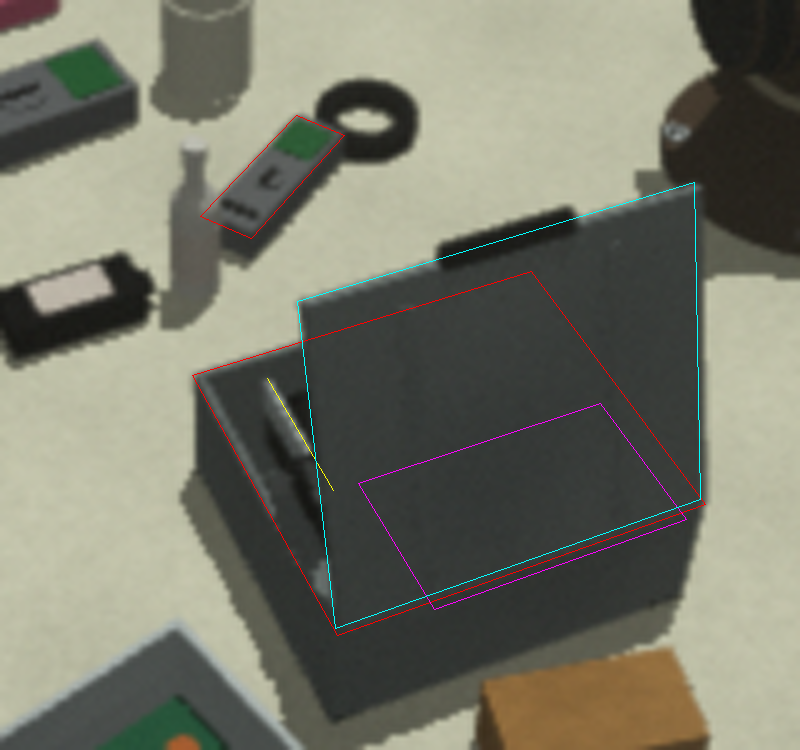

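```bash
cat >> h.py <<'E'
def pose():
    s=sensors.state(); return np.array(s["eef_pos"]),Ro.from_euler("xyz",s["tcp_rot"]).as_matrix(),s
def Rdown(yawy):  # tool down, jaw axis (tool y) at world yaw
    x=np.array([0,0,-1.]); y=np.array([np.cos(yawy),np.sin(yawy),0]); return np.stack([x,y,np.cross(x,y)],1)
def need(T,RT,show=True):
    p,R,s=pose()
    d=R.T@(np.asarray(T,float)-p); r=Ro.from_matrix(R.T@RT).as_rotvec()
    print("t",round(s["t"],2),"pos",p.round(1),"joints",s["joints"],"F",s["ft_force"].round(1),"open",round(s["opening"]*95,1))
    print("tool x",R[:,0],"tool y",R[:,1]); print("shift tool",d.round(1),"turn",r.round(3)); return d,r
def rows(wps,RT,n):
    """even rows from pose through wps (list of world points) with turn spread evenly"""
    p,R,s=pose(); rv=Ro.from_matrix(R.T@RT).as_rotvec(); P=np.vstack([p]+[np.asarray(w,float) for w in wps])
    L=np.r_[0,np.cumsum(np.linalg.norm(np.diff(P,axis=0),axis=1))]; q=np.linspace(0,L[-1],n+1)
    X=np.stack([np.interp(q,L,P[:,i]) for i in range(3)],1)
    for k in range(n):
        Rk=R@Ro.from_rotvec(rv*k/n).as_matrix(); d=Rk.T@(X[k+1]-X[k]); print(d.round(1),(rv/n).round(3))
E
python3 - <<'E'
from h import *
need([406,-216,430],Rdown(np.radians(22.5+90)))
need([406,-216,430],Rdown(np.radians(22.5-90)))
p,d=load("top",0); C=cloud("top",d)
m=(p.sum(2)<140)
sub=m[185:205,222:236]
P=C[185:205,222:236][sub]; print(P.mean(0),sub.sum()); 
v,u=np.nonzero(sub); print(u.min()+222,u.max()+222,v.min()+185,v.max()+185)
print(P[P[:,2]>120].min(0),P[P[:,2]>120].max(0),P[P[:,2]>120].mean(0))
c,s=np.cos(YAW),np.sin(YAW)
Q=P[P[:,2]>125]-CC; Q=np.c_[c*Q[:,0]+s*Q[:,1],-s*Q[:,0]+c*Q[:,1],Q[:,2]]; print(Q.min(0),Q.max(0),np.median(Q,0),len(Q))
E
```

```text
t 0.1 pos [160.5 603.8 214.1] joints [ 1.205  0.491  1.559  0.     1.092 -0.106] F [0.5 0.3 0.8] open 95.3
tool x [-0.    -0.001 -1.   ] tool y [ 0.257  0.966 -0.001]
shift tool [-215.2 -729.5  447.9] turn [-0.652 -0.     0.001]
t 0.1 pos [160.5 603.8 214.1] joints [ 1.205  0.491  1.559  0.     1.092 -0.106] F [0.5 0.3 0.8] open 95.3
tool x [-0.    -0.001 -1.   ] tool y [ 0.257  0.966 -0.001]
shift tool [-215.2 -729.5  447.9] turn [2.489 0.001 0.001]
[625.482 130.984 153.339] 56
226 232 189 199
[608.001 120.037 148.113] [642.321 140.609 161.465] [624.904 130.545 155.638]
[ 87.611  18.68  148.113] [123.016  37.912 161.465] [104.088  26.448 156.029] 55
```

Call:
servo_tool(steps="-27 0 0 0 0 0 95; -27 0 0 0 0 0 95; -27 0 0 0 0 0 95; -27 0 0 0 0 0 95; -27 0 0 0 0 0 95; -27 0 0 0 0 0 95; -27 0 0 0 0 0 95; -27 0 0 0 0 0 95")

```text
t: 0.9
eef_pos: [160.2, 602.9, 431.1]
tcp_rot: [-1.674, 1.555, -1.934]
ft_force: [-0.2, 0.5, -0.5]
opening: 1.001
```

```bash
cat >> h.py <<'E'
def arc(a1,r1,z,n=9):
    p,_,_=pose(); a0=np.degrees(np.arctan2(p[1],p[0])); r0=np.hypot(p[0],p[1])
    return [[r*np.cos(np.radians(a)),r*np.sin(np.radians(a)),z] for a,r in zip(np.linspace(a0,a1,n)[1:],np.linspace(r0,r1,n)[1:])]
E
python3 - <<'E'
from h import *
p,R,s=pose()
y=np.degrees(np.arctan2(R[1,1],R[0,1])); print(y)
rows(arc(45,580,430),Rdown(np.radians(y-48)),8)
E
```

```text
75.10967866550175
[ 1.1 -6.6 39.4] [0.105 0.001 0.002]
[ 0.1 -5.  39.6] [0.105 0.001 0.002]
[ 0.  -3.5 39.8] [0.105 0.001 0.002]
[ 0.  -1.9 39.9] [0.105 0.001 0.002]
[ 0.  -0.4 39.9] [0.105 0.001 0.002]
[ 0.   1.1 39.9] [0.105 0.001 0.002]
[ 0.   2.6 39.8] [0.105 0.001 0.002]
[ 0.   4.  39.7] [0.105 0.001 0.002]
```

Call:
servo_tool(steps="1 -6 39 0.105 0 0.002 95; 0 -5 40 0.105 0 0.002 95; 0 -3 40 0.105 0 0.002 95; 0 -2 40 0.105 0 0.002 95; 0 0 40 0.105 0 0.002 95; 0 1 40 0.105 0 0.002 95; 0 3 40 0.105 0 0.002 95; 0 4 40 0.105 0 0.002 95")

```text
t: 1.7
eef_pos: [414.8, 404.8, 431.2]
tcp_rot: [1.093, 1.568, -0.03]
ft_force: [0.6, 0.6, 1.1]
opening: 0.995
```

```bash
python3 - <<'E'
from h import *
p,R,s=pose(); print(p,s["joints"])
y=np.degrees(np.arctan2(R[1,1],R[0,1])); print(y)
rows(arc(10,520,440),Rdown(np.radians(y-48)),8)
E
```

```text
[414.837 404.779 431.174] [ 0.66   0.287  1.317 -0.002  1.536  0.213]
25.624991558525707
[-8.2  4.8 40.8] [ 0.105  0.    -0.   ]
[-0.5  6.3 41.4] [ 0.105  0.    -0.   ]
[ 0.1  7.5 41.2] [ 0.105  0.    -0.   ]
[ 0.   8.7 41. ] [ 0.105  0.    -0.   ]
[ 0.   9.8 40.7] [ 0.105  0.    -0.   ]
[ 0.  10.9 40.5] [ 0.105  0.    -0.   ]
[ 0.  11.9 40.2] [ 0.105  0.    -0.   ]
[ 0.  12.9 39.9] [ 0.105  0.    -0.   ]
```

Call:
servo_tool(steps="-8 5 41 0.105 0 0 95; -1 6 41 0.105 0 0 95; 0 8 41 0.105 0 0 95; 0 9 41 0.105 0 0 95; 0 10 41 0.105 0 0 95; 0 11 40 0.105 0 0 95; 0 12 40 0.105 0 0 95; 0 13 40 0.105 0 0 95")

```text
t: 2.5
eef_pos: [511.8, 76.9, 437.1]
tcp_rot: [-0.467, 1.567, -2.467]
ft_force: [0.7, 0.3, -0.3]
opening: 0.999
```

```bash
python3 - <<'E'
from h import *
p,R,s=pose(); print(p,s["joints"])
rows([[406,-216,250]],Rdown(np.radians(-67.5)),8)
E
```

```text
[511.822  76.92  437.107] [ 0.023  0.182  1.442 -0.002  1.521  0.452]
[23.5  3.2 38.7] [0.094 0.001 0.   ]
[23.5  6.8 38.3] [0.094 0.001 0.   ]
[23.5 10.4 37.5] [0.094 0.001 0.   ]
[23.5 13.8 36.3] [0.094 0.001 0.   ]
[23.4 17.2 34.9] [0.094 0.001 0.   ]
[23.4 20.4 33.1] [0.094 0.001 0.   ]
[23.4 23.4 31.1] [0.094 0.001 0.   ]
[23.4 26.2 28.8] [0.094 0.001 0.   ]
```

Call:
servo_tool(steps="23 3 39 0.094 0 0 95; 23 7 38 0.094 0 0 95; 23 10 37 0.094 0 0 95; 23 14 36 0.094 0 0 95; 23 17 35 0.094 0 0 95; 23 20 33 0.094 0 0 95; 23 23 31 0.094 0 0 95; 23 26 29 0.094 0 0 95")

```text
t: 3.3
eef_pos: [395.7, -224.4, 248.6]
tcp_rot: [1.498, 1.568, -1.287]
ft_force: [1.3, -0.9, -0.2]
opening: 0.999
```

```bash
python3 - <<'E'
from h import *
need([406,-216,8],Rdown(np.radians(-67.5)))
rows([[406,-216,250]],Rdown(np.radians(-67.5)),2)
# bottle position
p,d=load("top",0); C=cloud("top",d); m=(abs(C[...,0]-480)<70)&(abs(C[...,1]+160)<70)&(C[...,2]>70)
print(np.median(C[m],0), m.sum()); print("body/bottle scene")
p,d=load("scene",0); C=cloud("scene",d); m=(abs(C[...,0]-480)<70)&(abs(C[...,1]+160)<70)&(C[...,2]>70)
print(C[m].mean(0), m.sum())
E
```

```text
t 3.3 pos [ 395.7 -224.4  248.6] joints [-0.66   0.207  1.91  -0.002  1.021  0.555] F [ 1.3 -0.9 -0.2] open 94.9
tool x [ 0.001 -0.003 -1.   ] tool y [ 0.349 -0.937  0.003]
shift tool [240.6  -5.  -12.6] turn [-0.036  0.    -0.003]
[-0.7 -2.1 -6.3] [-0.018  0.    -0.002]
[-0.7 -2.  -6.3] [-0.018  0.    -0.002]
[ 511.358 -170.654  102.184] 118
body/bottle scene
[ 518.425 -167.441  107.74 ] 146
```

Call:
servo_tool(steps="20 0 0 -0.018 0 -0.002 95; 20 -1 -3 -0.018 0 0 80; 20 -1 0 0 0 0 80; 20 0 0 0 0 0 80; 20 0 0 0 0 0 80; 0 0 0 0 0 0 80; 0 0 0 0 0 0 80; 0 0 0 0 0 0 80")

```text
t: 4.1
eef_pos: [393.8, -225.6, 142.4]
tcp_rot: [-0.795, 1.565, 2.728]
ft_force: [0.5, 0.0, 0.6]
opening: 0.842
```

```bash
python3 - <<'E'
from h import *
p,d=grab("scene",1); zoom(p,180,100,200,150,4,"scene1")
p,d=grab("top",1); zoom(p,230,165,190,145,4,"top1")
need([397,-219.5,8],Rdown(np.radians(-67.5)))
E
```

```text
t 4.2 pos [ 393.9 -225.7  142.6] joints [-0.665  0.356  2.044 -0.002  0.746  0.525] F [ 0.5 -0.6  0.2] open 80.2
tool x [-0.004  0.002 -1.   ] tool y [ 0.373 -0.928 -0.003]
shift tool [134.6  -4.2  -5.6] turn [-0.011  0.003  0.003]
```

View pics/scene1.png

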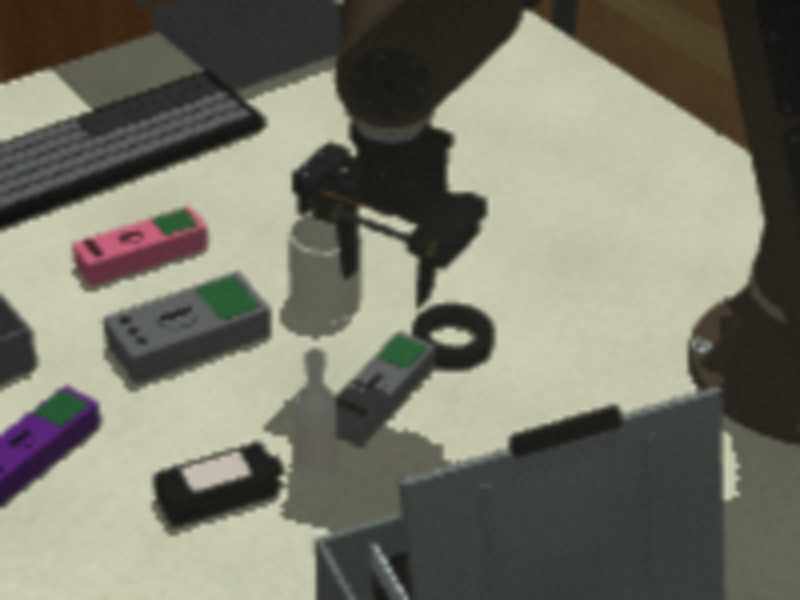

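View pics/top1.png

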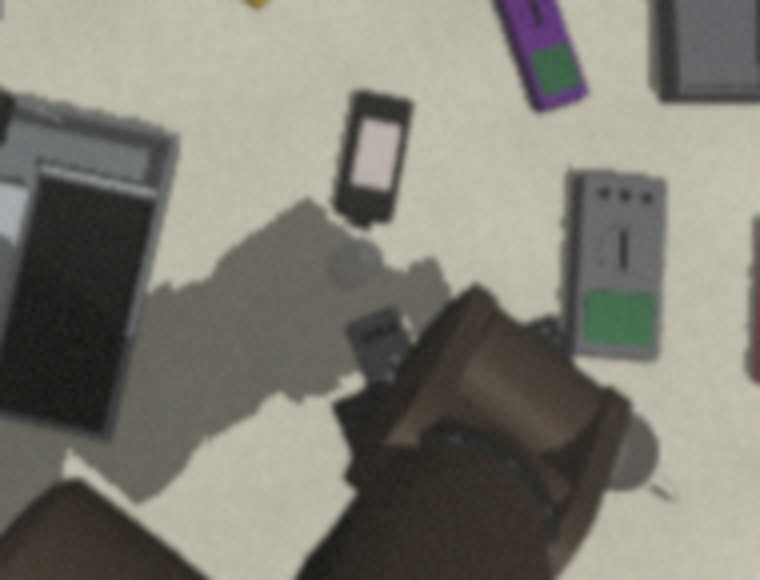

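```bash
python3 - <<'E'
from h import *
p,d=load("top",0); C=cloud("top",d); m=(abs(C[...,0]-360)<90)&(abs(C[...,1]+380)<70)&(C[...,2]>60)
P=C[m]; print(len(P),P.min(0),P.max(0)); print(cv2.minEnclosingCircle(P[P[:,2]>80][:,:2].astype(np.float32)))
p,d=load("scene",0); C=cloud("scene",d); m=(abs(C[...,0]-360)<90)&(abs(C[...,1]+380)<70)&(C[...,2]>60)
P=C[m]; print(len(P),P.min(0),P.max(0))
E
```

```text
243 [ 312.815 -448.534   60.297] [ 394.621 -349.059   99.602]
((351.3725280761719, -397.9254455566406), 49.57855224609375)
243 [ 313.376 -430.088   60.119] [ 395.843 -342.748  100.133]
```

Call:
servo_tool(steps="20 -1 -2 -0.011 0.003 0.003 80; 20 -1 -2 0 0 0 80; 20 -1 -2 0 0 0 80; 20 0 -2 0 0 0 80; 20 0 0 0 0 0 80; 15 0 0 0 0 0 80; 7 0 0 0 0 0 80; 0 0 0 0 0 0 80")

```text
t: 5.0
eef_pos: [404.6, -222.5, 22.5]
tcp_rot: [2.078, 1.557, -0.669]
ft_force: [-0.0, -0.3, 0.2]
opening: 0.844
```

```bash
python3 - <<'E'
from h import *
need([400,-218.5,7],Rdown(np.radians(-67.5)))
E
```

```text
t 5.0 pos [ 404.6 -222.5   22.5] joints [-0.646  0.583  2.134 -0.001  0.411  0.532] F [-0.  -0.3  0.2] open 80.2
tool x [ 0.011 -0.009 -1.   ] tool y [ 0.384 -0.923  0.012]
shift tool [15.4 -5.7  2.8] turn [ 0.001 -0.007 -0.012]
```

Call:
servo_tool(steps="5 -2 1 0 -0.007 -0.012 80; 5 -2 1 0 0 0 80; 4 -2 1 0 0 0 80; 1 0 0 0 0 0 80; 0 0 0 0 0 0 40; 0 0 0 0 0 0 40; 0 0 0 0 0 0 40; 0 0 0 0 0 0 40")

```text
t: 5.8
eef_pos: [400.3, -218.6, 8.8]
tcp_rot: [2.02, 1.567, -0.727]
ft_force: [-0.4, 0.2, -0.6]
opening: 0.563
```

```bash
python3 - <<'E'
from h import *
need([400,-218.5,7],Rdown(np.radians(-67.5)))
p,d=grab("scene",2); zoom(p,180,100,200,150,4,"scene2")
E
```

```text
t 5.8 pos [ 400.3 -218.6    8.8] joints [-0.645  0.61   2.147 -0.001  0.382  0.533] F [-0.4  0.2 -0.6] open 53.5
tool x [ 0.002 -0.002 -1.   ] tool y [ 0.384 -0.923  0.003]
shift tool [ 1.8 -0.3  0.3] turn [ 0.001 -0.001 -0.003]
```

View pics/scene2.png

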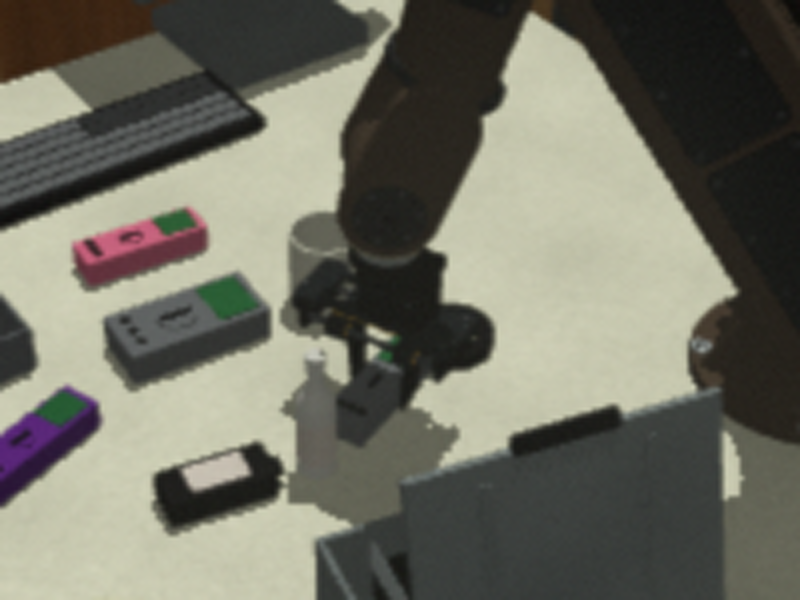

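Call:
servo_tool(steps="0 0 0 0 0 0 40; 0 0 0 0 0 0 40; 0 0 0 0 0 0 40; -5 0 0 0 0 0 40; -10 0 0 0 0 0 40; -20 0 0 0 0 0 40; -30 0 0 0 0 0 40; -30 0 0 0 0 0 40")

```text
t: 6.65
eef_pos: [398.3, -217.2, 105.8]
tcp_rot: [-0.981, 1.566, 2.555]
ft_force: [-0.2, -0.2, -2.8]
opening: 0.502
```

```bash
python3 - <<'E'
from h import *
b=case(-24,-60,58)
print(b); need([b[0],b[1],230],Rdown(YAW-np.pi/2))
rows([[420,-190,230],[b[0],b[1],235]],Rdown(YAW-np.pi/2),12)
E
```

```text
[480.489  73.68   58.   ]
t 6.65 pos [ 398.3 -217.2  105.8] joints [-0.645  0.419  2.081 -0.     0.646  0.533] F [-0.2 -0.2 -2.8] open 47.7
tool x [-0.004  0.003 -1.   ] tool y [ 0.384 -0.923 -0.004]
shift tool [-123.8 -237.5 -187.2] turn [0.614 0.004 0.003]
[-32.1  -4.5  -7.8] [0.051 0.    0.   ]
[-32.1  -4.8  -7.5] [0.051 0.    0.   ]
[-32.1  -5.2  -7.3] [0.051 0.    0.   ]
[-28.1  -8.6  -8. ] [0.051 0.    0.   ]
[ -0.6 -30.5 -13.4] [0.051 0.    0.   ]
[ -0.6 -31.1 -11.8] [0.051 0.    0.   ]
[ -0.6 -31.7 -10.2] [0.051 0.    0.   ]
[ -0.6 -32.2  -8.6] [0.051 0.    0.   ]
[ -0.6 -32.6  -6.9] [0.051 0.    0.   ]
[ -0.6 -32.9  -5.3] [0.051 0.    0.   ]
[ -0.6 -33.1  -3.6] [0.051 0.    0.   ]
[ -0.6 -33.2  -1.9] [0.051 0.    0.   ]
```

Call:
servo_tool(steps="-32 -4 -8 0.051 0 0 40; -32 -5 -8 0.051 0 0 40; -32 -5 -7 0.051 0 0 40; -28 -9 -8 0.051 0 0 40; 0 -30 -13 0.051 0 0 40; 0 -31 -12 0.051 0 0 40; 0 -32 -10 0.051 0 0 40; 0 -32 -9 0.051 0 0 40")

```text
t: 7.45
eef_pos: [451.3, -53.1, 246.1]
tcp_rot: [2.777, 1.565, -0.4]
ft_force: [0.6, -0.8, -2.8]
opening: 0.504
```

```bash
python3 - <<'E'
from h import *
b=case(-31,-60,58)
print(b); need([b[0],b[1],230],Rdown(YAW-np.pi/2))
rows([[b[0],b[1],225]],Rdown(YAW-np.pi/2),5)
E
```

```text
[473.658  75.207  58.   ]
t 7.45 pos [451.3 -53.1 246.1] joints [-0.262  0.208  1.917 -0.001  1.011  1.345] F [ 0.6 -0.8 -2.8] open 47.9
tool x [ 0.006 -0.002 -1.   ] tool y [-0.036 -0.999  0.002]
shift tool [  15.9 -129.   -17.7] turn [ 0.184 -0.006 -0.002]
[  4.2 -25.8  -3.5] [ 0.037 -0.001 -0.   ]
[  4.2 -25.9  -2.6] [ 0.037 -0.001 -0.   ]
[  4.2 -26.   -1.6] [ 0.037 -0.001 -0.   ]
[  4.2 -26.   -0.7] [ 0.037 -0.001 -0.   ]
[  4.2 -26.    0.3] [ 0.037 -0.001 -0.   ]
```

Call:
servo_tool(steps="4 -26 -3 0.037 -0.001 0 40; 4 -26 -3 0.037 -0.001 0 40; 4 -26 -2 0.037 -0.001 0 40; 4 -26 -1 0.037 -0.001 0 40; 4 -24 0 0.037 -0.001 0 40; 10 0 0 0 0 0 40; 10 0 0 0 0 0 40; 0 0 0 0 0 0 40")

```text
t: 8.25
eef_pos: [471.0, 82.0, 209.4]
tcp_rot: [2.67, 1.568, -0.696]
ft_force: [-0.5, -0.1, -2.7]
opening: 0.501
```

```bash
python3 - <<'E'
from h import *
b=case(-31,-60,60)
need(b,Rdown(YAW-np.pi/2))
p,d=grab("scene",3); zoom(p,220,100,200,150,4,"scene3")
p,d=grab("top",3); zoom(p,180,165,190,145,4,"top3")
E
```

```text
t 8.25 pos [471.   82.  209.4] joints [ 0.035  0.289  1.915 -0.002  0.936  1.832] F [-0.5 -0.1 -2.7] open 47.6
tool x [ 0.002 -0.002 -1.   ] tool y [-0.222 -0.975  0.001]
shift tool [149.4   5.8  -3.7] turn [-0.004 -0.003 -0.001]
```

View pics/scene3.png

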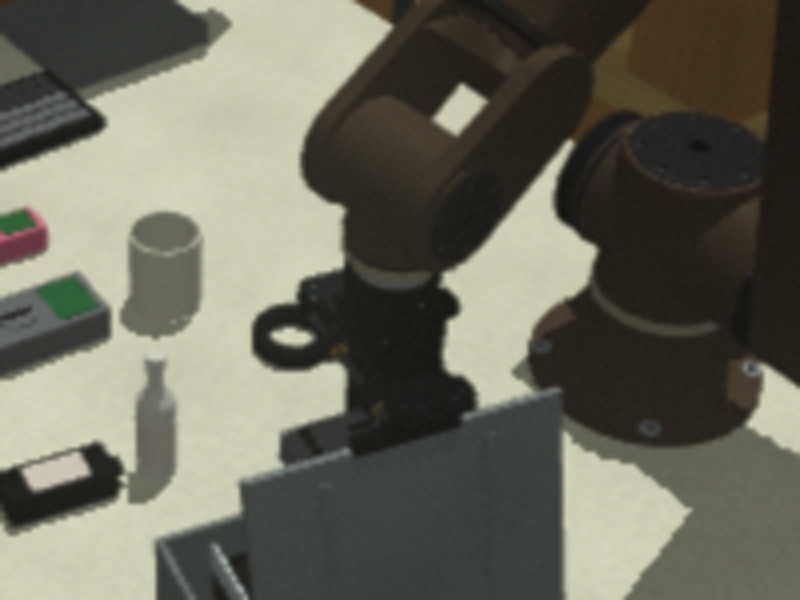

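View pics/top3.png

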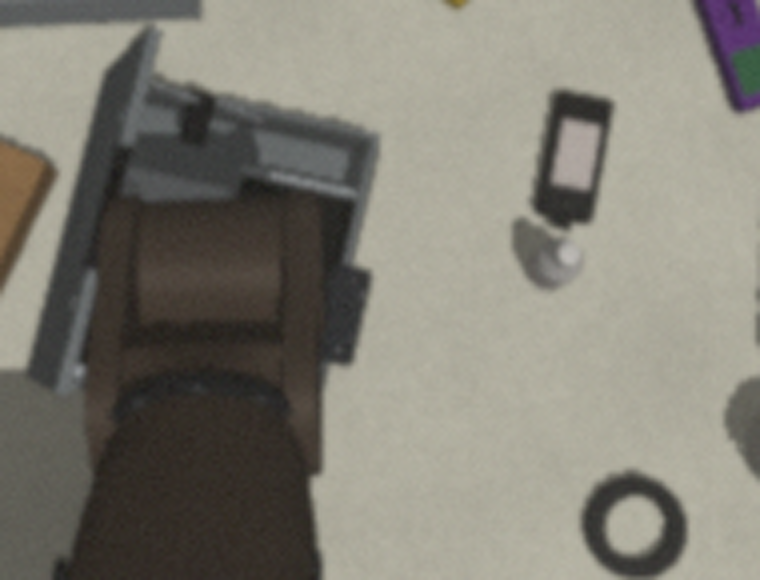

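```bash
python3 - <<'E'
from h import *
c,s=np.cos(YAW),np.sin(YAW)
def tocase(P):
    Q=P-CC; return np.stack([c*Q[...,0]+s*Q[...,1],-s*Q[...,0]+c*Q[...,1],Q[...,2]],-1)
for n in("top","scene"):
    p,d=load(n,3); Q=tocase(cloud(n,d)); p0,d0=load(n,0); ch=(abs(d-d0)>40)&(d>0)
    for z in range(150,620,40):
        m=ch&(Q[...,2]>z)&(Q[...,2]<z+40)&(abs(Q[...,0])<150)&(abs(Q[...,1])<150)
        if m.sum()>10: print(n,z,m.sum(),"case y range",np.percentile(Q[m][:,1],[2,98]).round(),"x",np.percentile(Q[m][:,0],[2,98]).round())
E
```

```text
top 310 228 case y range [-144. -115.] x [-67.  -1.]
top 470 397 case y range [-131.    8.] x [-89.  20.]
top 510 1508 case y range [-120.    6.] x [-75.   6.]
top 550 1085 case y range [-137.   -7.] x [-140.  -43.]
top 590 934 case y range [-137.  -38.] x [-148.  -95.]
scene 190 26 case y range [-81.  97.] x [-85. 105.]
scene 230 196 case y range [-81. -38.] x [-40.  40.]
scene 270 155 case y range [-131.    8.] x [-42.  -0.]
scene 310 536 case y range [-140.   36.] x [-65.  -2.]
scene 350 297 case y range [-61.  -1.] x [-67.  -2.]
scene 390 234 case y range [-65. -12.] x [-61.   3.]
scene 430 319 case y range [-91.  16.] x [-93.  16.]
scene 470 861 case y range [-116.   18.] x [-132.   21.]
scene 510 1228 case y range [-114.   12.] x [-141.    4.]
scene 550 789 case y range [-124.   -3.] x [-145.  -47.]
scene 590 520 case y range [-121.  -34.] x [-148.  -97.]
```

Call:
servo_tool(steps="0 5 -2 -0.004 -0.003 0 40; 0 5 -2 0 0 0 40; 10 0 0 0 0 0 40; 20 0 0 0 0 0 40; 25 0 0 0 0 0 40; 25 0 0 0 0 0 40; 15 0 0 0 0 0 40; 0 0 0 0 0 0 40")

```text
t: 9.15
eef_pos: [474.5, 66.7, 111.7]
tcp_rot: [3.12, 1.566, -0.247]
ft_force: [0.4, -0.6, -2.1]
opening: 0.505
```

```bash
python3 - <<'E'
from h import *
need(case(-31,-64,61),Rdown(YAW-np.pi/2))
E
```

```text
t 9.15 pos [474.5  66.7 111.7] joints [ 0.002  0.434  2.023 -0.002  0.68   1.8  ] F [ 0.4 -0.6 -2.1] open 48.0
tool x [ 0.005 -0.001 -1.   ] tool y [-0.224 -0.975  0.   ]
shift tool [50.6 -4.1  2.9] turn [-0.006 -0.005 -0.   ]
```

Call:
servo_tool(steps="0 -2 1 -0.006 -0.005 0 40; 0 -2 1 0 0 0 40; 8 0 0 0 0 0 40; 10 0 0 0 0 0 40; 10 0 0 0 0 0 40; 8 0 0 0 0 0 40; 5 0 0 0 0 0 40; 0 0 0 0 0 0 40")

```text
t: 9.95
eef_pos: [474.3, 71.2, 68.7]
tcp_rot: [-2.878, 1.569, 0.044]
ft_force: [0.1, -0.6, -3.1]
opening: 0.504
```

```bash
python3 - <<'E'
from h import *
need(case(-31,-64,61),Rdown(YAW-np.pi/2))
E
```

```text
t 9.95 pos [474.3  71.2  68.7] joints [0.011 0.51  2.055 0.    0.574 1.801] F [ 0.1 -0.6 -3.1] open 47.9
tool x [ 0.002  0.    -1.   ] tool y [-0.218 -0.976 -0.001]
shift tool [7.7 0.2 1.6] turn [ 0.001 -0.002  0.001]
```

Call:
servo_tool(steps="2 0 1 0 0 0 40; 2 0 0 0 0 0 40; 1 0 0 0 0 0 40; 1 0 0 0 0 0 40; 1 0 0 0 0 0 40; 0 0 0 0 0 0 40; 0 0 0 0 0 0 40; 0 0 0 0 0 0 40")

```text
t: 10.75
eef_pos: [473.8, 71.4, 61.8]
tcp_rot: [-2.891, 1.567, 0.031]
ft_force: [-0.0, -1.0, -2.2]
opening: 0.505
```

Call:
servo_tool(steps="1 0 0 0 0 0 40; 1 0 0 0 0 0 40; 0 0 0 0 0 0 40; 0 0 0 0 0 0 40; 0 0 0 0 0 0 40; 0 0 0 0 0 0 40; 0 0 0 0 0 0 40; 0 0 0 0 0 0 40")

```text
t: 11.55
eef_pos: [474.1, 71.4, 60.8]
tcp_rot: [-2.915, 1.566, 0.007]
ft_force: [0.7, 0.5, -0.0]
opening: 0.503
```

Call:
servo_tool(steps="1 0 0 0 0 0 40; 0 0 0 0 0 0 40; 0 0 0 0 0 0 40; 0 0 0 0 0 0 52; 0 0 0 0 0 0 58; 0 0 0 0 0 0 58; 0 0 0 0 0 0 58; 0 0 0 0 0 0 58")

```text
t: 12.35
eef_pos: [474.6, 71.4, 60.9]
tcp_rot: [-2.923, 1.565, 0.0]
ft_force: [-0.2, 1.2, -0.5]
opening: 0.604
```

Call:
servo_tool(steps="-4 0 0 0 0 0 58; -8 0 0 0 0 0 58; -12 0 0 0 0 0 58; -15 0 0 0 0 0 58; -20 0 0 0 0 0 58; -30 0 0 0 0 0 58; -35 0 0 0 0 0 58; -40 0 0 0 0 0 40")

```text
t: 13.15
eef_pos: [471.2, 71.4, 230.4]
tcp_rot: [0.264, 1.569, -3.097]
ft_force: [0.2, -0.2, -0.2]
opening: 0.571
```

```bash
python3 - <<'E'
from h import *
need(case(-31,-64,61),Rdown(YAW-np.pi/2))
p,d=grab("scene",4); zoom(p,220,130,160,150,4,"scene4")
p,d=grab("top",4); zoom(p,180,165,190,145,4,"top4")
E
```

```text
t 13.15 pos [471.2  71.4 230.4] joints [ 0.012  0.262  1.888 -0.     0.993  1.801] F [ 0.2 -0.2 -0.2] open 54.2
tool x [-0.002 -0.    -1.   ] tool y [-0.217 -0.976  0.   ]
shift tool [169.4  -0.4  -1.8] turn [ 0.001  0.002 -0.   ]
```

View pics/scene4.png

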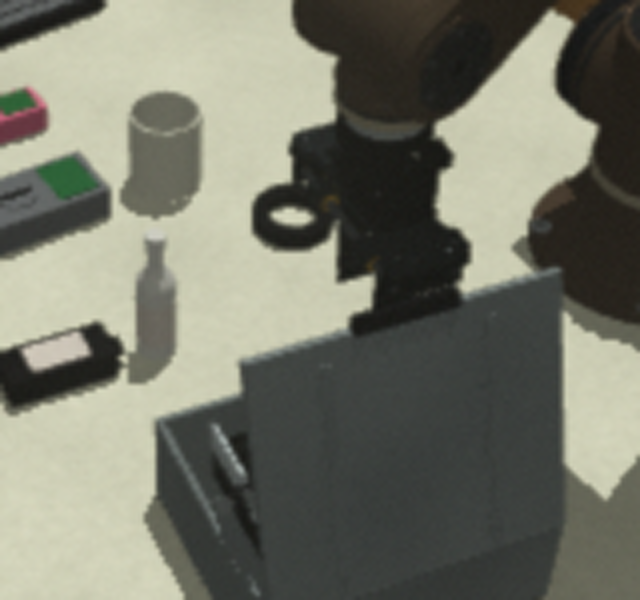

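View pics/top4.png

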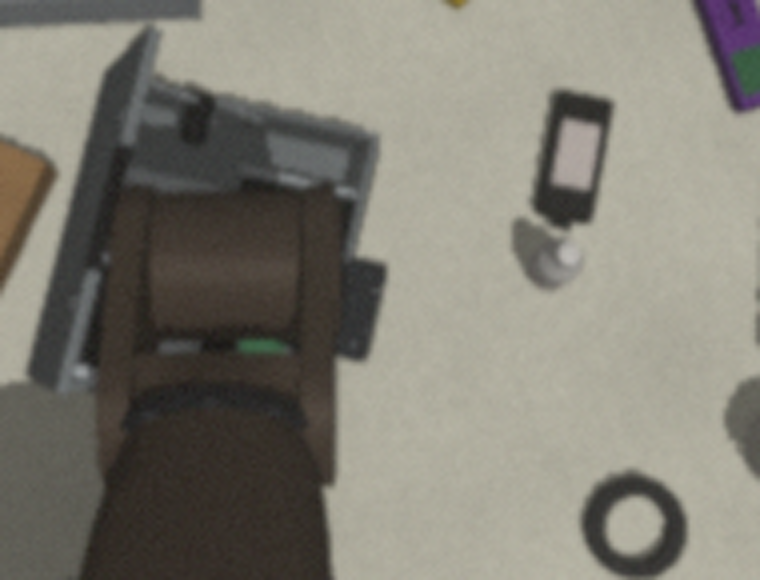

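```bash
cat >> h.py <<'E'
Rc=Ro.from_euler("z",YAW).as_matrix()
def Rtilt(deg):
    s,c=np.sin(np.radians(deg)),np.cos(np.radians(deg)); return Rc@np.array([[0,1,0],[s,0,-c],[-c,0,-s]],float)
def tocase(P): return (np.asarray(P,float)-CC)@Rc
E
python3 - <<'E'
from h import *
R=Rtilt(40); print(np.linalg.det(R),tocase(case(1,2,3)))
need(case(105,-60,240),R)
rows([case(-31,-110,240),case(105,-60,240)],R,14)
E
```

```text
1.0 [1. 2. 3.]
t 13.25 pos [473.5  71.5 233.9] joints [ 0.012  0.258  1.884 -0.     0.992  1.801] F [ 0.9  0.9 -0.8] open 47.2
tool x [ 0.008  0.    -1.   ] tool y [-0.217 -0.976 -0.002]
shift tool [  -5.    -3.5 -135.4] turn [-1.498  0.539 -0.55 ]
[-1.8 13.6  0.2] [-0.107  0.039 -0.039]
[-2.4 13.4  1.6] [-0.107  0.039 -0.039]
[-3.  13.   2.9] [-0.107  0.039 -0.039]
[-0.4  5.  -6.2] [-0.107  0.039 -0.039]
[  2.4   1.2 -13.4] [-0.107  0.039 -0.039]
[  2.9   2.7 -13.1] [-0.107  0.039 -0.039]
[  3.2   4.2 -12.6] [-0.107  0.039 -0.039]
[  3.5   5.7 -11.9] [-0.107  0.039 -0.039]
[  3.7   7.1 -11.1] [-0.107  0.039 -0.039]
[  3.8   8.4 -10.1] [-0.107  0.039 -0.039]
[ 3.8  9.5 -9. ] [-0.107  0.039 -0.039]
[ 3.8 10.6 -7.8] [-0.107  0.039 -0.039]
[ 3.6 11.5 -6.5] [-0.107  0.039 -0.039]
[ 3.4 12.3 -5.1] [-0.107  0.039 -0.039]
```

Call:
servo_tool(steps="-2 14 0 -0.107 0.039 -0.039 0; -2 13 2 -0.107 0.039 -0.039 0; -3 13 3 -0.107 0.039 -0.039 0; 0 5 -6 -0.107 0.039 -0.039 0; 2 1 -13 -0.107 0.039 -0.039 0; 3 3 -13 -0.107 0.039 -0.039 0; 3 4 -13 -0.107 0.039 -0.039 0; 4 6 -12 -0.107 0.039 -0.039 0")

```text
t: 14.05
eef_pos: [523.2, 35.7, 243.5]
tcp_rot: [-2.844, 1.123, 0.986]
ft_force: [-0.2, 0.5, -0.3]
opening: 0.006
```

```bash
python3 - <<'E'
from h import *
R=Rtilt(40)
need(case(105,-60,240),R); print(tocase(pose()[0]))
rows([case(105,-60,240)],R,8)
E
```

```text
t 14.05 pos [523.2  35.7 243.5] joints [-0.279  0.258  1.938  0.563  0.885  0.255] F [-0.2  0.5 -0.3] open 0.5
tool x [ 0.239  0.361 -0.901] tool y [ 0.651 -0.748 -0.127]
shift tool [ 26.6  47.2 -64. ] turn [-0.603  0.217 -0.236]
[ 25.965 -87.74  243.483]
[ 3.3  5.9 -8. ] [-0.075  0.027 -0.029]
[ 3.3  6.6 -7.4] [-0.075  0.027 -0.029]
[ 3.3  7.2 -6.8] [-0.075  0.027 -0.029]
[ 3.3  7.8 -6.2] [-0.075  0.027 -0.029]
[ 3.2  8.3 -5.5] [-0.075  0.027 -0.029]
[ 3.1  8.8 -4.7] [-0.075  0.027 -0.029]
[ 3.   9.2 -4. ] [-0.075  0.027 -0.029]
[ 2.8  9.6 -3.2] [-0.075  0.027 -0.029]
```

Call:
servo_tool(steps="3 6 -8 -0.075 0.027 -0.029 0; 3 7 -7 -0.075 0.027 -0.029 0; 3 7 -7 -0.075 0.027 -0.029 0; 3 8 -6 -0.075 0.027 -0.029 0; 3 8 -5 -0.075 0.027 -0.029 0; 3 9 -5 -0.075 0.027 -0.029 0; 3 9 -4 -0.075 0.027 -0.029 0; 3 10 -3 -0.075 0.027 -0.029 0")

```text
t: 14.85
eef_pos: [606.9, 45.1, 240.0]
tcp_rot: [3.128, 0.865, 1.361]
ft_force: [-0.3, -0.5, -0.9]
opening: 0.002
```

```bash
python3 - <<'E'
from h import *
R=Rtilt(40)
need(case(105,-10,185),R); print(tocase(pose()[0]))
rows([case(105,-10,185)],R,8)
p,d=grab("scene",5); zoom(p,220,130,160,150,4,"scene5")
p,d=grab("top",5); zoom(p,180,165,190,145,4,"top5")
E
```

```text
t 14.85 pos [606.9  45.1 240. ] joints [-0.333  0.476  1.707  0.767  1.19  -0.519] F [-0.3 -0.5 -0.9] open 0.2
tool x [ 0.135  0.635 -0.761] tool y [ 0.98  -0.198  0.009]
shift tool [74.5 -0.1 -2.6] turn [ 0.022 -0.008  0.006]
[105.629 -60.34  240.01 ]
[ 9.3 -0.  -0.3] [ 0.003 -0.001  0.001]
[ 9.3 -0.  -0.3] [ 0.003 -0.001  0.001]
[ 9.3 -0.  -0.3] [ 0.003 -0.001  0.001]
[ 9.3 -0.  -0.4] [ 0.003 -0.001  0.001]
[ 9.3 -0.  -0.4] [ 0.003 -0.001  0.001]
[ 9.3 -0.1 -0.4] [ 0.003 -0.001  0.001]
[ 9.3 -0.1 -0.4] [ 0.003 -0.001  0.001]
[ 9.3 -0.1 -0.4] [ 0.003 -0.001  0.001]
```

View pics/scene5.png

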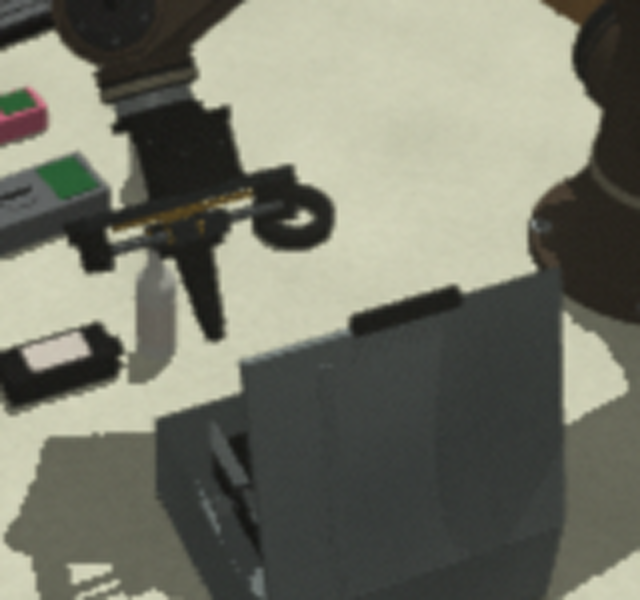

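View pics/top5.png

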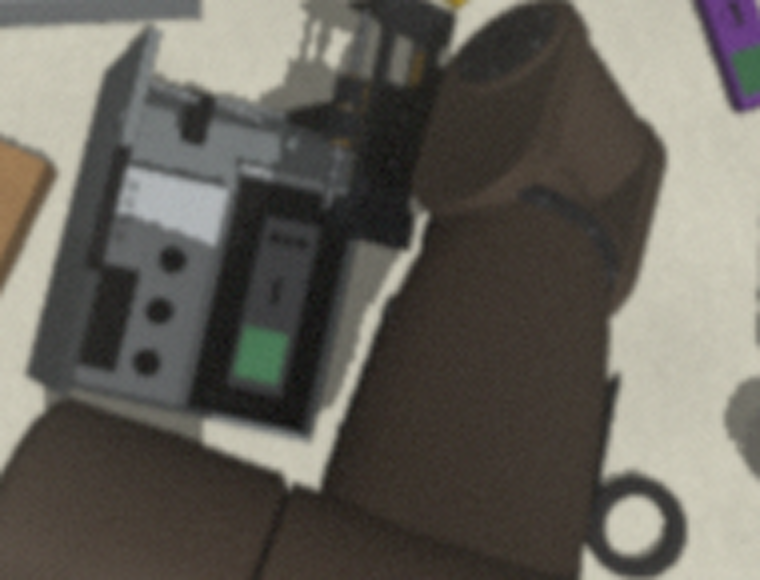

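Both views agree: the meter is flat in the bay, display up, display at zoom (260,355), and the gripper is clear. I'll refine the knee pad from the top view at zoom (195,118).

```bash
python3 - <<'E'
from h import *
p,d=load("top",5); zoom(p,205,170,60,45,12,"knee")
for q in [(196,118),(180,140),(207,96)]:
    u,v=(q[0]+.5)/4-.5+180,(q[1]+.5)/4-.5+165
    print(tocase(onplane("top",u,v,150)))
C=tocase(cloud("top",d)); m=(p.sum(2)<150); 
P=C[185:205,222:236][m[185:205,222:236]]; P=P[(P[:,2]>135)&(P[:,2]<175)]; print(len(P),P.min(0),P.max(0),np.median(P,0))
E
```

```text
[105.558  28.643 150.   ]
[ 84.68   37.146 150.   ]
[125.61  24.14 150.  ]
47 [ 87.336  18.363 149.968] [121.54   37.847 163.796] [103.661  26.179 156.445]
```

View pics/knee.png

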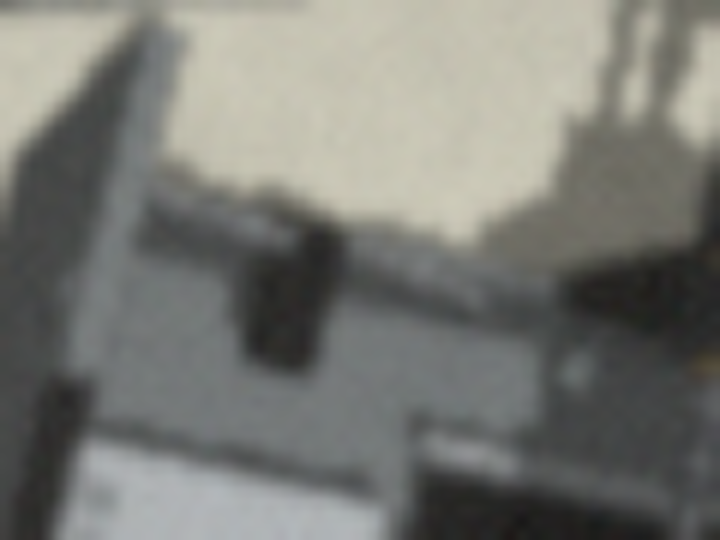

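Call:
servo_tool(steps="9 0 0 0.01 0 0 0; 9 0 0 0.01 0 0 0; 9 0 0 0 0 0 0; 9 0 0 0 0 0 0; 9 0 0 0 0 0 0; 9 0 0 0 0 0 0; 5 0 0 0 0 0 0; 0 0 0 0 0 0 0")

```text
t: 15.75
eef_pos: [613.5, 86.7, 190.0]
tcp_rot: [-3.124, 0.868, 1.36]
ft_force: [0.1, -0.0, 0.4]
opening: 0.006
```

```bash
python3 - <<'E'
from h import *
R=Rtilt(42)
pr=np.array([0,.766,-.643]); k=np.array([105,28,148])
print(tocase(pose()[0]))
for s in(-18,-11,0,15): need(case(*(k+pr*s)),R)
E
```

```text
[102.974 -18.309 189.962]
t 15.75 pos [613.5  86.7 190. ] joints [-0.26   0.535  1.757  0.827  1.07  -0.529] F [ 0.1 -0.   0.4] open 0.5
tool x [ 0.135  0.632 -0.763] tool y [ 0.975 -0.222 -0.011]
shift tool [44.2  2.2 -5.2] turn [-0.01   0.031  0.006]
t 15.75 pos [613.5  86.7 190. ] joints [-0.26   0.535  1.757  0.827  1.07  -0.529] F [ 0.1 -0.   0.4] open 0.5
tool x [ 0.135  0.632 -0.763] tool y [ 0.975 -0.222 -0.011]
shift tool [51.1  2.3 -6.4] turn [-0.01   0.031  0.006]
t 15.75 pos [613.5  86.7 190. ] joints [-0.26   0.535  1.757  0.827  1.07  -0.529] F [ 0.1 -0.   0.4] open 0.5
tool x [ 0.135  0.632 -0.763] tool y [ 0.975 -0.222 -0.011]
shift tool [61.9  2.3 -8.3] turn [-0.01   0.031  0.006]
t 15.75 pos [613.5  86.7 190. ] joints [-0.26   0.535  1.757  0.827  1.07  -0.529] F [ 0.1 -0.   0.4] open 0.5
tool x [ 0.135  0.632 -0.763] tool y [ 0.975 -0.222 -0.011]
shift tool [ 76.7   2.4 -10.8] turn [-0.01   0.031  0.006]
```

Call:
servo_tool(steps="7 1 -1 -0.01 0.015 0.006 0; 7 1 -1 0 0.015 0 0; 7 0 -1 0 0 0 0; 7 0 -1 0 0 0 0; 6 0 -1 0 0 0 0; 4 0 0 0 0 0 0; 3 0 0 0 0 0 0; 3 0 0 0 0 0 0")

```text
t: 16.55
eef_pos: [623.9, 120.1, 159.1]
tcp_rot: [3.14, 0.838, 1.349]
ft_force: [-0.4, 0.0, -0.5]
opening: 0.004
```

```bash
python3 - <<'E'
from h import *
R=Rtilt(42)
pr=np.array([0,.766,-.643]); k=np.array([105,28,148])
p,_,s=pose(); print(tocase(p), (tocase(p)-k)@pr, Rc.T@s["ft_force"])
for s in(0,): need(case(*(k+pr*s)),R)
E
```

```text
[105.782  16.618 159.121] -15.869630820450947 [-0.432 -0.075 -0.532]
t 16.55 pos [623.9 120.1 159.1] joints [-0.21   0.589  1.777  0.915  1.005 -0.595] F [-0.4  0.  -0.5] open 0.4
tool x [ 0.147  0.653 -0.743] tool y [ 0.976 -0.219  0.001]
shift tool [15.9 -0.8 -1. ] turn [ 0.001  0.    -0.001]
```

Call:
servo_tool(steps="2 0 0 0 0 0 0; 2 0 0 0 0 0 0; 2 0 -0.5 0 0 0 0; 2 0 -0.5 0 0 0 0; 2 0 0 0 0 0 0; 2 0 -0.5 0 0 0 0; 2 0 -0.5 0 0 0 0; 2 0 0 0 0 0 0")

```text
t: 17.35
eef_pos: [627.0, 132.9, 148.8]
tcp_rot: [3.138, 0.837, 1.347]
ft_force: [-0.2, 0.1, 5.4]
opening: 0.005
```

```bash
cat > k.py <<'E'
from h import *
pr=np.array([0,.766,-.643]); k=np.array([105,28,148])
p,_,s=pose(); print(tocase(p), (tocase(p)-k)@pr, Rc.T@s["ft_force"],s["joints"],s["t"])
E
python3 k.py
```

```text
[106.045  29.745 148.848] 0.7911149765031164 [-0.167  0.036  5.41 ] [-0.188  0.605  1.78   0.936  0.981 -0.604] 17.35
```

```bash
python3 - <<'E'
from h import *
p,d=grab("top",6); zoom(p,195,165,70,55,10,"top6")
p,d=grab("scene",6); zoom(p,220,150,160,130,5,"scene6")
E
```

```text
(no output)
```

View pics/top6.png

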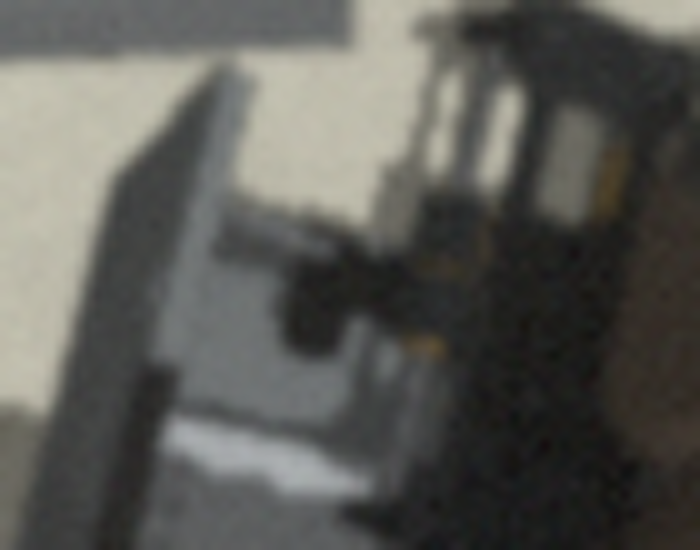

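View pics/scene6.png

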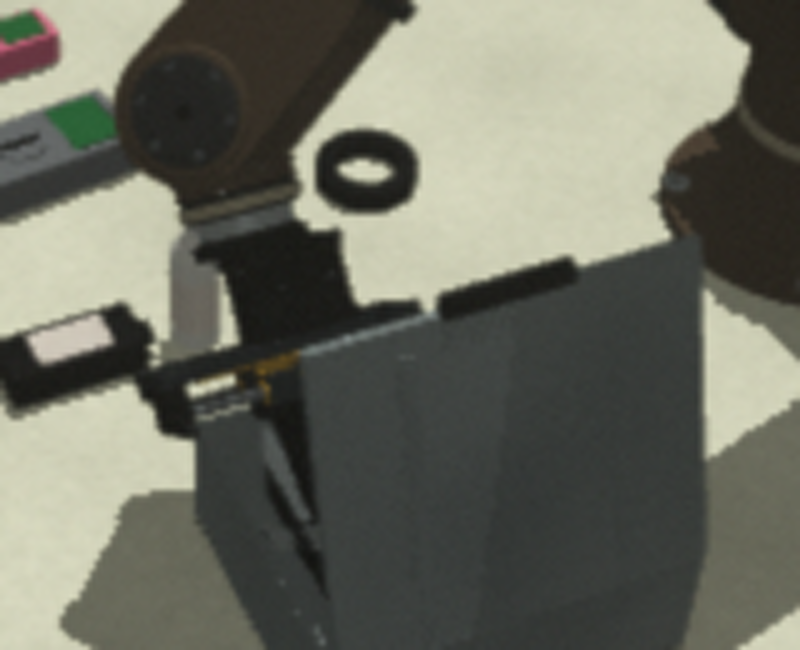

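Call:
servo_tool(steps="2.5 0 0 0 0 0 0; 2.5 0 0 0 0 0 0; 2.5 0 0 0 0 0 0; 2.5 0 0 0 0 0 0; 2.5 0 0 0 0 0 0; 2.5 0 0 0 0 0 0; 2.5 0 0 0 0 0 0; 2.5 0 0 0 0 0 0")

```text
t: 18.25
eef_pos: [630.3, 146.5, 133.9]
tcp_rot: [3.136, 0.836, 1.346]
ft_force: [-2.5, -4.0, 4.7]
opening: 0.003
```

```bash
python3 k.py; python3 - <<'E'
from h import *
p,d=grab("top",7); zoom(p,195,165,70,55,10,"top7")
E
```

```text
[106.277  43.736 133.9  ] 21.12010621036532 [-1.523 -4.449  4.683] [-0.165  0.629  1.784  0.964  0.951 -0.622] 18.25
```

View pics/top7.png

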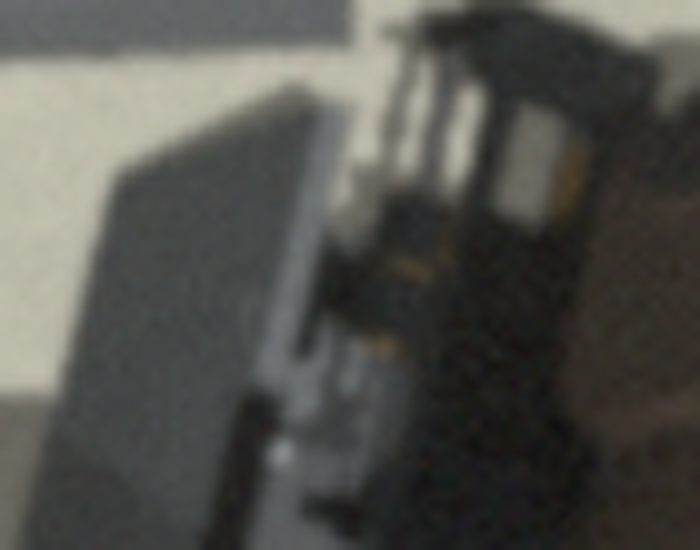

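Call:
servo_tool(steps="2 0 0 0 0 0 0; 2 0 0 0 0 0 0; 1 0 0 0 0 0 0; 0 0 0 0 0 0 0; -2 0 0 0 0 0 0; -4 0 0 0 0 0 0; -8 0 0 0 0 0 0; -12 0 0 0 0 0 0")

```text
t: 19.1
eef_pos: [626.1, 132.0, 148.0]
tcp_rot: [3.14, 0.839, 1.35]
ft_force: [0.6, -0.8, 0.0]
opening: 0.009
```

Call:
servo_tool(steps="-15 0 0 0 0 0 0; -20 0 0 0 0 0 0; -20 0 0 0 0 0 0; -20 0 0 0 0 0 0; -20 0 0 0 0 0 0; -20 0 0 0 0 0 0; -20 0 0 0 0 0 0; 0 0 0 0 0 0 0")

```text
t: 19.9
eef_pos: [604.1, 33.6, 260.3]
tcp_rot: [3.132, 0.843, 1.339]
ft_force: [-0.5, -0.9, 0.1]
opening: 0.003
```

```bash
python3 k.py; python3 - <<'E'
from h import *
p,d=grab("top",8); zoom(p,180,155,110,110,6,"top8")
p,d=grab("scene",8); zoom(p,220,130,170,150,4,"scene8")
E
```

```text
[105.363 -72.13  260.267] -148.88719110217562 [-0.255 -0.988  0.104] [-0.362  0.452  1.698  0.776  1.227 -0.503] 19.9
```

View pics/top8.png

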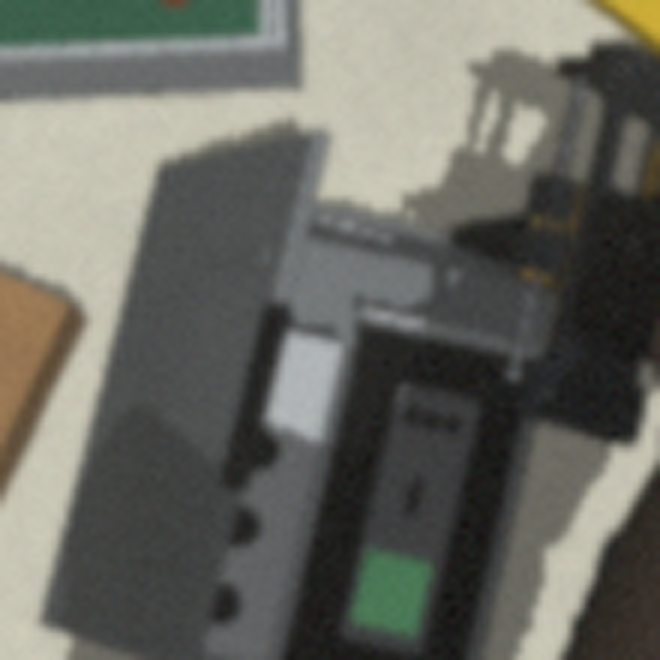

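View pics/scene8.png

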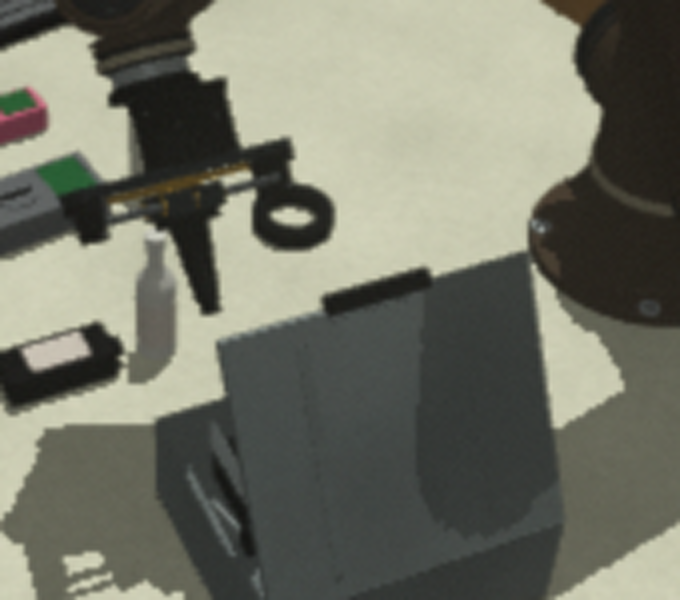

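```bash
cat > lid.py <<'E'
import sys
from h import *
tag=sys.argv[1]
for n in("top","scene"):
    p,d=load(n,tag); Q=tocase(cloud(n,d))
    g=p.astype(int); grey=(g.max(2)-g.min(2)<25)&(g.sum(2)>150)&(g.sum(2)<330)
    m=(abs(Q[...,0])<128)&(Q[...,2]>115)&(Q[...,2]<345)&(Q[...,1]<118)&(Q[...,1]>-125)
    P=Q[m]
    # angle about hinge of outer-face points, offset 10 mm
    y=115-P[:,1]; z=P[:,2]-100; r=np.hypot(y,z); k=(r>60)&(r<250)
    th=np.degrees(np.arctan2(z[k],y[k])-np.arcsin(10/r[k]))
    h,e=np.histogram(th,bins=np.arange(-4,100,2)); i=h.argmax(); sel=abs(th-e[i]-1)<4
    print(n,"theta",np.median(th[sel]).round(2),sel.sum(),"rmax",np.percentile(r[k][sel],99).round(1))
E
python3 lid.py 8
python3 - <<'E'
from h import *
need(case(75,-60,350),Rtilt(0))
E
```

```text
top theta 60.57 1894 rmax 248.1
scene theta 60.75 4148 rmax 244.7
t 20.0 pos [603.7  35.1 258.3] joints [-0.36   0.455  1.701  0.777  1.225 -0.504] F [-0.5  0.3 -0.6] open 0.2
tool x [ 0.15   0.649 -0.746] tool y [ 0.975 -0.221  0.004]
shift tool [-61.4 -29.3 -69.1] turn [-0.001 -0.728 -0.005]
```

```bash
python3 - <<'E'
from h import *
rows([case(75,-60,355)],Rtilt(0),8)
E
```

```text
[-8.1 -3.7 -9.1] [-0.    -0.091 -0.001]
[-8.9 -3.7 -8.3] [-0.    -0.091 -0.001]
[-9.6 -3.7 -7.4] [-0.    -0.091 -0.001]
[-10.3  -3.7  -6.5] [-0.    -0.091 -0.001]
[-10.8  -3.7  -5.6] [-0.    -0.091 -0.001]
[-11.3  -3.7  -4.6] [-0.    -0.091 -0.001]
[-11.6  -3.7  -3.5] [-0.    -0.091 -0.001]
[-11.9  -3.7  -2.4] [-0.    -0.091 -0.001]
```

Call:
servo_tool(steps="-8 -4 -9 0 -0.091 0 0; -9 -4 -8 0 -0.091 0 0; -10 -4 -7 0 -0.091 0 0; -10 -4 -6 0 -0.091 0 0; -11 -4 -6 0 -0.091 0 0; -11 -4 -5 0 -0.091 0 0; -12 -4 -4 0 -0.091 0 0; -12 -4 -2 0 -0.091 0 0")

```text
t: 20.8
eef_pos: [572.2, 55.5, 350.2]
tcp_rot: [-0.244, 1.544, -2.04]
ft_force: [0.2, -0.5, -0.4]
opening: 0.005
```

```bash
python3 k.py; python3 - <<'E'
from h import *
need(case(75,70,355),Rtilt(0))
rows([case(75,70,355)],Rtilt(0),5)
E
```

```text
[ 69.481 -57.727 350.224] -195.69689249673286 [ 0.285 -0.499 -0.37 ] [-0.007  0.318  1.473 -0.025  1.362  0.224] 20.8
t 20.8 pos [572.2  55.5 350.2] joints [-0.007  0.318  1.473 -0.025  1.362  0.224] F [ 0.2 -0.5 -0.4] open 0.5
tool x [-0.012 -0.024 -1.   ] tool y [ 0.975 -0.223 -0.007]
shift tool [  -8.2    4.8 -127.6] turn [-0.005  0.026  0.007]
[ -1.6   1.  -25.5] [-0.001  0.005  0.001]
[ -1.5   1.  -25.5] [-0.001  0.005  0.001]
[ -1.4   1.  -25.5] [-0.001  0.005  0.001]
[ -1.2   1.  -25.5] [-0.001  0.005  0.001]
[ -1.1   1.1 -25.5] [-0.001  0.005  0.001]
```

Call:
servo_tool(steps="-2 1 -25 0 0.005 0.001 0; -2 1 -25 0 0.005 0.001 0; -1 1 -26 0 0.005 0.001 0; -1 1 -26 0 0.005 0.001 0; -1 1 -25 0 0.005 0.001 0; 20 0 0 0 0 0 0; 20 0 0 0 0 0 0; 18 0 0 0 0 0 0")

```text
t: 21.6
eef_pos: [603.5, 192.3, 291.1]
tcp_rot: [-0.959, 1.564, -2.742]
ft_force: [-0.2, -0.5, 0.4]
opening: -0.001
```

```bash
python3 k.py; python3 - <<'E'
from h import *
need(case(72,37,286),Rtilt(0))
rows([case(72,37,286)],Rtilt(0),6)
E
```

```text
[ 70.154  82.63  291.138] -50.19155588057097 [-0.077 -0.493  0.389] [ 0.205  0.444  1.429 -0.001  1.275  0.417] 21.6
t 21.6 pos [603.5 192.3 291.1] joints [ 0.205  0.444  1.429 -0.001  1.275  0.417] F [-0.2 -0.5  0.4] open -0.1
tool x [-0.006 -0.003 -1.   ] tool y [ 0.978 -0.21  -0.005]
shift tool [ 5.3  1.5 45.6] turn [0.008 0.004 0.005]
[0.9 0.2 7.6] [0.001 0.001 0.001]
[0.9 0.3 7.6] [0.001 0.001 0.001]
[0.9 0.3 7.6] [0.001 0.001 0.001]
[0.9 0.3 7.6] [0.001 0.001 0.001]
[0.9 0.3 7.6] [0.001 0.001 0.001]
[0.9 0.3 7.6] [0.001 0.001 0.001]
```

Call:
servo_tool(steps="1 0 8 0.001 0.001 0.001 0; 1 0 8 0.001 0.001 0.001 0; 1 0 8 0.001 0.001 0.001 0; 1 0 8 0.001 0.001 0.001 0; 1 0 6 0.001 0 0 0; 1 0 5 0 0 0 0; 0 0 3 0 0 0 0; 0 0 2 0 0 0 0")

```text
t: 22.4
eef_pos: [591.6, 142.4, 284.1]
tcp_rot: [-1.826, 1.567, 2.671]
ft_force: [0.0, 2.9, -0.9]
opening: 0.004
```

```bash
cat > push.py <<'E'
import sys
from h import *
th1,n=float(sys.argv[1]),int(sys.argv[2]); x=float(sys.argv[3]) if len(sys.argv)>3 else 72
r=205
p,R,s=pose(); q=tocase(p); print("t",s["t"],"case",q,"F",Rc.T@s["ft_force"],"j",s["joints"])
E=q+[0,-10,0]; y=115-E[1]; z=E[2]-100; rr=np.hypot(y,z); th0=np.degrees(np.arctan2(z,y)-np.arcsin(10/rr)); print("theta tip",th0,"r",np.sqrt(rr**2-100))
W=[]
for t in np.radians(np.linspace(th0,th1,n+1)[1:]):
    W.append(case(x,125-r*np.cos(t)+10*np.sin(t),100+r*np.sin(t)+10*np.cos(t)))
rows(W,Rtilt(0),n)
E
python3 push.py 50 8
```

```text
t 22.4 case [ 69.411  31.294 284.113] F [-0.594  2.843 -0.894] j [0.127 0.409 1.506 0.002 1.23  0.342]
theta tip 60.251275325520695 r 206.34574634985935
[2.9 2.2 3. ] [ 0.001 -0.     0.   ]
[2.4 0.3 3.9] [ 0.001 -0.     0.   ]
[ 2.3 -0.   4.1] [ 0.001 -0.     0.   ]
[ 2.4 -0.   4. ] [ 0.001 -0.     0.   ]
[ 2.5 -0.   4. ] [ 0.001 -0.     0.   ]
[ 2.6 -0.   3.9] [ 0.001 -0.     0.   ]
[ 2.7 -0.   3.8] [ 0.001 -0.     0.   ]
[ 2.8 -0.   3.8] [ 0.001 -0.     0.   ]
```

Call:
servo_tool(steps="2.5 0 3.5 0 0 0 0; 2.5 0 4 0 0 0 0; 2.5 0 4 0 0 0 0; 2.5 0 4 0 0 0 0; 2.5 0 4 0 0 0 0; 2.5 0 4 0 0 0 0; 2.5 0 4 0 0 0 0; 3 0 4 0 0 0 0")

```text
t: 23.2
eef_pos: [584.3, 109.8, 262.5]
tcp_rot: [-2.072, 1.568, 2.425]
ft_force: [-0.0, 1.4, 0.7]
opening: 0.006
```

```bash
python3 push.py 40 8 70;python3 - <<'E'
from h import *
grab("top",9); p,d=grab("scene",9); zoom(p,220,130,170,150,4,"scene9")
E
python3 lid.py 9
```

```text
t 23.2 case [ 69.455  -2.126 262.451] F [-0.324  1.364  0.667] j [0.074 0.404 1.572 0.002 1.167 0.288]
theta tip 49.17649500621175 r 206.03714045933992
[3.3 0.5 2.5] [ 0.001 -0.     0.   ]
[2.6 0.  3.2] [ 0.001 -0.     0.   ]
[ 2.7 -0.   3.1] [ 0.001 -0.     0.   ]
[ 2.8 -0.   3.1] [ 0.001 -0.     0.   ]
[ 2.8 -0.   3. ] [ 0.001 -0.     0.   ]
[ 2.9 -0.   3. ] [ 0.001 -0.     0.   ]
[ 2.9 -0.   2.9] [ 0.001 -0.     0.   ]
[ 3.  -0.   2.8] [ 0.001 -0.     0.   ]
  return _methods._mean(a, axis=axis, dtype=dtype,
  ret = ret.dtype.type(ret / rcount)
Traceback (most recent call last):
  File "lid.py", line 13, in <module>
    print(n,"theta",np.median(th[sel]).round(2),sel.sum(),"rmax",np.percentile(r[k][sel],99).round(1))
                                                                 ~~~~~~~~~~~~~^^^^^^^^^^^^^^
IndexError: index -1 is out of bounds for axis 0 with size 0
```

View pics/scene9.png

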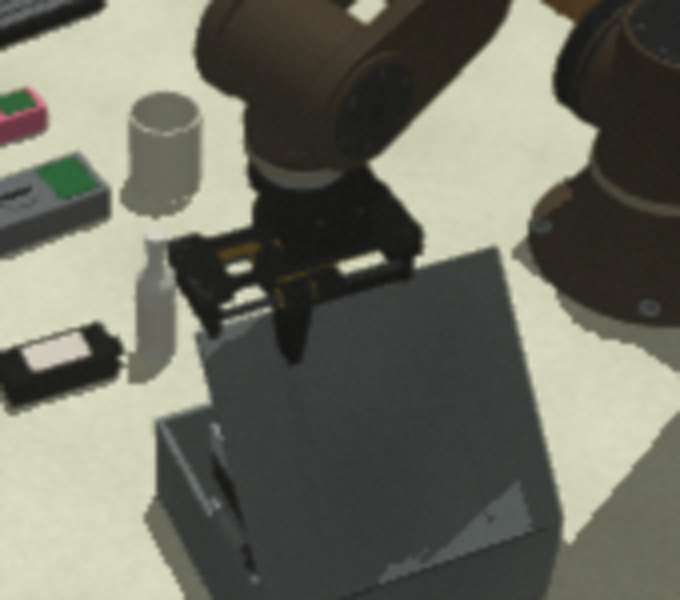

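The finger at (293,355) is on the lid's outer face and the lid is following it down. I'll continue.

Call:
servo_tool(steps="2.5 0 3 0 0 0 0; 2.5 0 3 0 0 0 0; 2.5 0 3 0 0 0 0; 3 0 3 0 0 0 0; 3 0 3 0 0 0 0; 3 0 3 0 0 0 0; 3 0 3 0 0 0 0; 3 0 3 0 0 0 0")

```text
t: 24.1
eef_pos: [578.6, 84.2, 238.1]
tcp_rot: [-1.822, 1.568, 2.676]
ft_force: [0.0, 1.9, 1.6]
opening: 0.004
```

```bash
python3 push.py 30 8 70
```

```text
t 24.1 case [ 69.448 -28.286 238.105] F [-0.388  1.816  1.586] j [0.031 0.412 1.629 0.002 1.104 0.245]
theta tip 39.23962896632258 r 206.0813419239137
[3.7 0.5 1.9] [ 0.001 -0.     0.   ]
[3.2 0.  2.7] [ 0.001 -0.     0.   ]
[ 3.2 -0.   2.6] [ 0.001 -0.     0.   ]
[ 3.3 -0.   2.6] [ 0.001 -0.     0.   ]
[ 3.3 -0.   2.5] [ 0.001 -0.     0.   ]
[ 3.4 -0.   2.4] [ 0.001 -0.     0.   ]
[ 3.4 -0.   2.4] [ 0.001 -0.     0.   ]
[ 3.5 -0.   2.3] [ 0.001 -0.     0.   ]
```

Call:
servo_tool(steps="3 0 2.5 0 0 0 0; 3.5 0 2.5 0 0 0 0; 3.5 0 2.5 0 0 0 0; 3.5 0 2.5 0 0 0 0; 3.5 0 2.5 0 0 0 0; 3.5 0 2.5 0 0 0 0; 3.5 0 2.5 0 0 0 0; 3.5 0 2 0 0 0 0")

```text
t: 24.9
eef_pos: [573.9, 63.1, 208.0]
tcp_rot: [-1.624, 1.568, 2.874]
ft_force: [0.3, -0.2, 0.1]
opening: 0.006
```

```bash
python3 push.py 20 8 70
```

```text
t 24.9 case [ 69.502 -49.967 208.034] F [ 0.3   -0.098  0.134] j [-0.005  0.431  1.684  0.001  1.029  0.209]
theta tip 28.905956181860354 r 205.3888716737278
[3.6 0.5 1.7] [ 0.001 -0.     0.   ]
[3.5 0.  2. ] [ 0.001 -0.     0.   ]
[3.5 0.  1.9] [ 0.001 -0.     0.   ]
[3.5 0.  1.9] [ 0.001 -0.     0.   ]
[3.6 0.  1.8] [ 0.001 -0.     0.   ]
[3.6 0.  1.7] [ 0.001 -0.     0.   ]
[3.6 0.  1.7] [ 0.001 -0.     0.   ]
[3.7 0.  1.6] [ 0.001 -0.     0.   ]
```

```bash
python3 - <<'E'
from h import *
p,d=grab("scene",10); zoom(p,220,130,170,150,4,"scene10")
E
python3 - <<'E'
from h import *
p,d=load("scene",10); Q=tocase(cloud("scene",d))
m=(Q[...,0]<0)&(Q[...,0]>-128)&(Q[...,2]>112)&(Q[...,2]<300)&(Q[...,1]<60)&(Q[...,1]>-130)
y=115-Q[m][:,1]; z=Q[m][:,2]-100; r=np.hypot(y,z); th=np.degrees(np.arctan2(z,y)-np.arcsin(10/r)); k=(r>60)&(r<250)
print(np.histogram(th[k],bins=np.arange(0,60,2)))
E
```

```text
(array([   0,    0,    0,    0,    0,    0,    0,    0,    0,    0,    0,
          6,   23,  270, 1139,  276,   10,    2,    0,    0,    0,    0,
          0,    1,    3,    4,    4,    1,    0]), array([ 0,  2,  4,  6,  8, 10, 12, 14, 16, 18, 20, 22, 24, 26, 28, 30, 32,
       34, 36, 38, 40, 42, 44, 46, 48, 50, 52, 54, 56, 58]))
```

View pics/scene10.png

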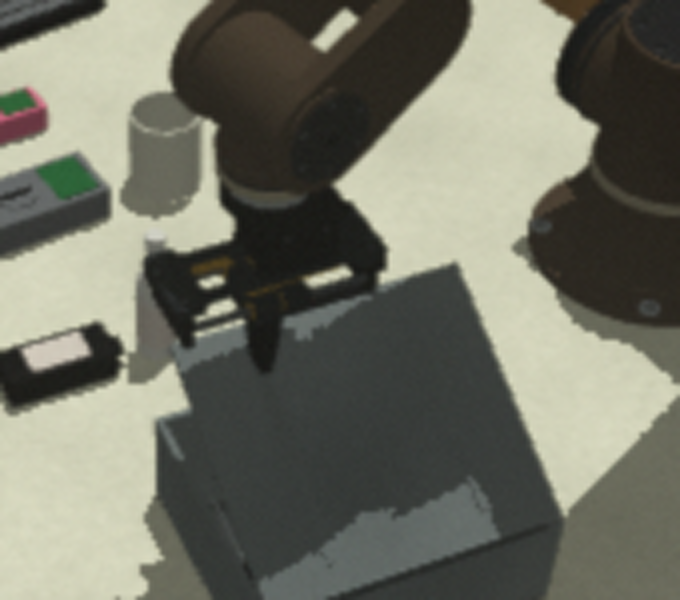

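Call:
servo_tool(steps="3 0 2 0 0 0 0; 3 0 2 0 0 0 0; 3 0 1.5 0 0 0 0; 3 0 1.5 0 0 0 0; 3 0 1.5 0 0 0 0; 3 0 1.5 0 0 0 0; 3 0 1.5 0 0 0 0; 3 0 1.5 0 0 0 0")

```text
t: 25.75
eef_pos: [570.7, 49.3, 181.5]
tcp_rot: [-1.596, 1.567, 2.902]
ft_force: [-0.2, 0.5, 0.8]
opening: 0.006
```

Call:
servo_tool(steps="3 0 1 0 0 0 0; 3 0 1 0 0 0 0; 3 0 1 0 0 0 0; 3 0 1 0 0 0 0; 3 0 1 0 0 0 0; 3 0 1 0 0 0 0; 3 0 1 0 0 0 0; 3 0 1 0 0 0 0")

```text
t: 26.55
eef_pos: [568.8, 40.6, 155.2]
tcp_rot: [-1.523, 1.567, 2.975]
ft_force: [0.5, -0.4, 0.1]
opening: 0.004
```

```bash
python3 push.py 8 8 70
```

```text
t 26.55 case [ 69.401 -73.039 155.231] F [ 0.588 -0.256  0.137] j [-0.045  0.483  1.759  0.001  0.903  0.17 ]
theta tip 12.795389928676371 r 205.35351923932004
[2.1 0.6 0.2] [0.001 0.    0.   ]
[2.1 0.  0.5] [0.001 0.    0.   ]
[2.1 0.  0.5] [0.001 0.    0.   ]
[2.1 0.  0.5] [0.001 0.    0.   ]
[2.1 0.  0.5] [0.001 0.    0.   ]
[2.1 0.  0.5] [0.001 0.    0.   ]
[2.1 0.  0.4] [0.001 0.    0.   ]
[2.1 0.  0.4] [0.001 0.    0.   ]
```

```bash
cat > ls.py <<'E'
import sys
from h import *
p,d=grab("scene",sys.argv[1]); zoom(p,220,130,170,150,4,"scene"+sys.argv[1]); Q=tocase(cloud("scene",d))
m=(Q[...,0]<0)&(Q[...,0]>-128)&(Q[...,2]>100)&(Q[...,2]<300)&(Q[...,1]<60)&(Q[...,1]>-130)
y=115-Q[m][:,1]; z=Q[m][:,2]-100; r=np.hypot(y,z); th=np.degrees(np.arctan2(z,y)-np.arcsin(10/r)); k=(r>60)&(r<250)
print("lid deg",np.median(th[k]),k.sum(),np.percentile(th[k],[10,90]))
E
python3 ls.py 11
```

```text
lid deg 12.951759716607496 1677 [11.466 14.855]
```

View pics/scene11.png

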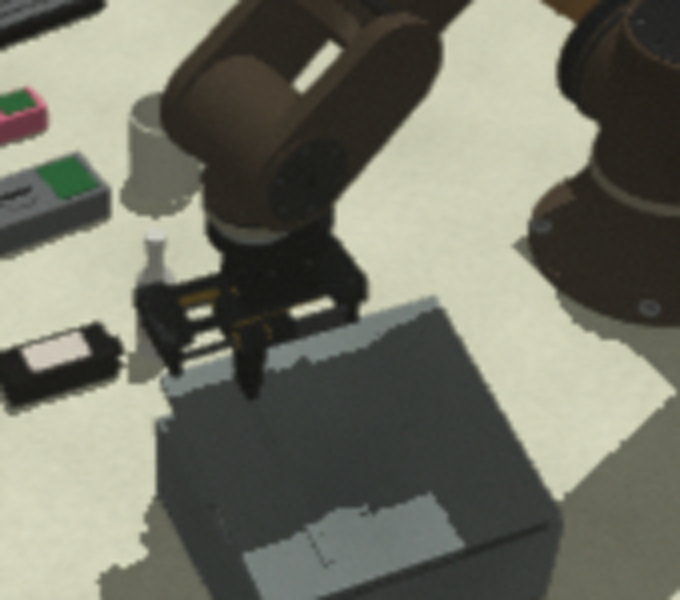

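The lid is at 13° and tracking the finger. I'll slow down for the rest.

Call:
servo_tool(steps="2 0 1 0 0 0 0; 2 0 0.5 0 0 0 0; 2 0 0.5 0 0 0 0; 2 0 0.5 0 0 0 0; 2 0 0.5 0 0 0 0; 2 0 0.5 0 0 0 0; 2 0 0.5 0 0 0 0; 2 0 0.5 0 0 0 0")

```text
t: 27.4
eef_pos: [567.6, 35.7, 137.6]
tcp_rot: [-1.497, 1.567, 3.0]
ft_force: [0.4, 0.3, 0.9]
opening: 0.006
```

Call:
servo_tool(steps="2 0 0 0 0 0 0; 2 0 0 0 0 0 0; 2 0 0 0 0 0 0; 2 0 0 0 0 0 0; 1.5 0 0 0 0 0 0; 1.5 0 0 0 0 0 0; 1 0 0 0 0 0 0; 1 0 0 0 0 0 0")

```text
t: 28.2
eef_pos: [567.5, 35.8, 123.2]
tcp_rot: [-1.496, 1.567, 3.002]
ft_force: [-0.1, 0.0, -0.1]
opening: 0.009
```

```bash
python3 push.py 0 8 70; python3 ls.py 12
```

```text
t 28.2 case [ 69.2   -78.023 123.23 ] F [-0.146 -0.014 -0.111] j [-0.053  0.522  1.793  0.     0.83   0.161]
theta tip 3.7225693388217356 r 204.1032094634583
[1.3 0.7 0.9] [0.001 0.    0.001]
[1.6 0.1 0.3] [0.001 0.    0.001]
[1.7 0.  0.2] [0.001 0.    0.001]
[1.7 0.  0.1] [0.001 0.    0.001]
[1.7 0.  0.1] [0.001 0.    0.001]
[1.7 0.  0.1] [0.001 0.    0.001]
[1.7 0.  0.1] [0.001 0.    0.001]
[1.7 0.  0.1] [0.001 0.    0.001]
lid deg 0.36325354891447925 1477 [-1.     2.853]
```

Call:
servo_tool(steps="1.5 0 0 0 0 0 0; 1.5 0 0 0 0 0 0; 1.5 0 0 0 0 0 0; 1.5 0 0 0 0 0 0; 1.5 0 0 0 0 0 0; 1 0 0 0 0 0 0; 1 0 0 0 0 0 0; 1 0 0 0 0 0 0")

```text
t: 29.05
eef_pos: [567.5, 35.8, 111.8]
tcp_rot: [-1.503, 1.567, 2.995]
ft_force: [0.5, 0.1, -0.2]
opening: 0.007
```

```bash
python3 k.py; python3 ls.py 13
```

```text
[ 69.146 -78.035 111.771] -57.92747922840907 [ 0.483  0.26  -0.166] [-0.053  0.538  1.803  0.001  0.805  0.161] 29.05
lid deg 0.34598323208118303 1473 [-1.041  2.771]
```

View pics/scene13.png

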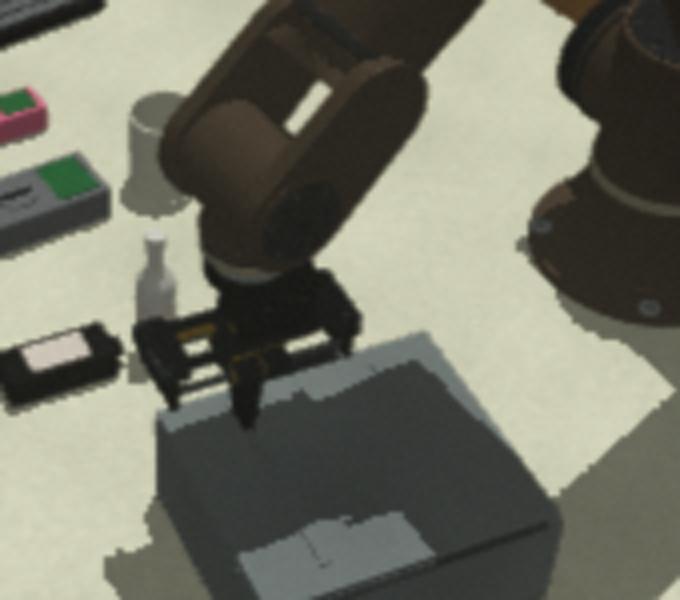

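Call:
servo_tool(steps="1 0 0 0 0 0 0; 1 0 0 0 0 0 0; 0.5 0 0 0 0 0 0; 0.5 0 0 0 0 0 0; 0 0 0 0 0 0 0; 0 0 0 0 0 0 0; 0 0 0 0 0 0 0; 0 0 0 0 0 0 0")

```text
t: 29.9
eef_pos: [567.5, 35.8, 110.3]
tcp_rot: [-1.504, 1.568, 2.993]
ft_force: [-0.1, -0.2, 1.6]
opening: 0.008
```

```bash
python3 k.py
```

```text
[ 69.212 -78.028 110.308] -56.9817474651029 [-0.086 -0.236  1.646] [-0.053  0.54   1.804  0.     0.8    0.161] 29.9
```

Call:
servo_tool(steps="1 0 0 0 0 0 0; 1 0 0 0 0 0 0; 0.5 0 0 0 0 0 0; 0 0 0 0 0 0 0; 0 0 0 0 0 0 0; 0 0 0 0 0 0 0; 0 0 0 0 0 0 0; 0 0 0 0 0 0 0")

```text
t: 30.7
eef_pos: [567.6, 35.8, 110.3]
tcp_rot: [-1.518, 1.569, 2.979]
ft_force: [-1.0, -0.6, 2.7]
opening: 0.004
```

```bash
python3 k.py
```

```text
[ 69.244 -78.002 110.287] -56.948109858536746 [-0.858 -0.775  2.713] [-0.053  0.539  1.805  0.     0.799  0.161] 30.7
```

Call:
servo_tool(steps="-2 0 0 0 0 0 0; -5 0 0 0 0 0 0; -10 0 0 0 0 0 0; -20 0 0 0 0 0 0; -30 0 0 0 0 0 0; -30 0 0 0 0 0 0; -30 0 0 0 0 0 0; -30 0 0 0 0 0 0")

```text
t: 31.5
eef_pos: [566.3, 35.8, 272.9]
tcp_rot: [-1.429, 1.563, 3.069]
ft_force: [0.1, 0.7, -0.4]
opening: 0.008
```

Call:
servo_tool(steps="-20 0 30 0 0 0 0; -20 0 30 0 0 0 0; 0 0 35 0 0 0 0; 0 0 35 0 0 0 0; 0 0 35 0 0 0 0; 0 0 35 0 0 0 0; 0 0 30 0 0 0 0; 0 0 0 0 0 0 0")

```text
t: 32.3
eef_pos: [515.7, -196.0, 327.4]
tcp_rot: [1.326, 1.563, -0.456]
ft_force: [0.0, 0.2, 0.4]
opening: 0.003
```

```bash
python3 k.py; python3 ls.py 14; python3 - <<'E'
from h import *
p,d=grab("top",14); cv2.imwrite("pics/top14.png",p)
C=tocase(cloud("top",d)); m=(abs(C[...,0])<125)&(C[...,1]>-112)&(C[...,1]<105)&(C[...,2]<200); P=C[m]
A=np.c_[P[:,:2],np.ones(len(P))]; print("lid top plane",np.linalg.lstsq(A,P[:,2],rcond=None)[0],len(P))
E
```

```text
[  69.167 -315.533  327.392] -378.4954516146334 [-0.022  0.155  0.382] [-0.483  0.285  1.581  0.     1.269 -0.272] 32.3
lid deg 0.2368685728834491 1367 [-1.017  1.705]
lid top plane [  0.      0.    110.229] 4737
```

View pics/scene14.png

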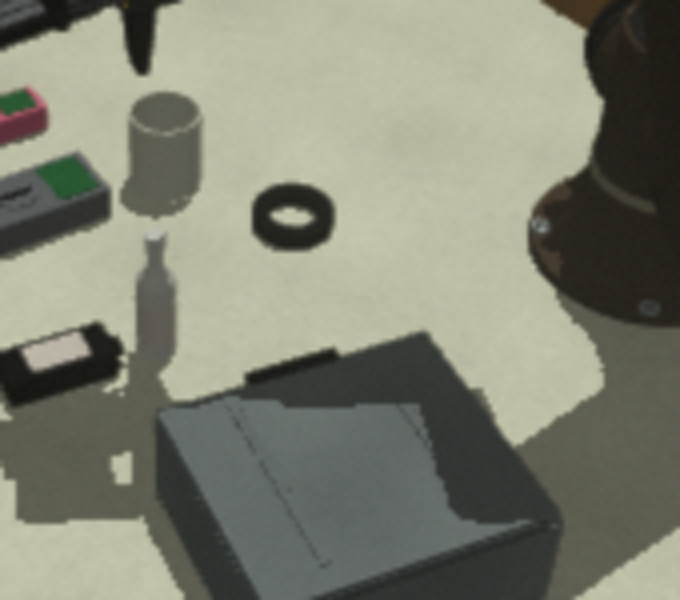

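View pics/top14.png

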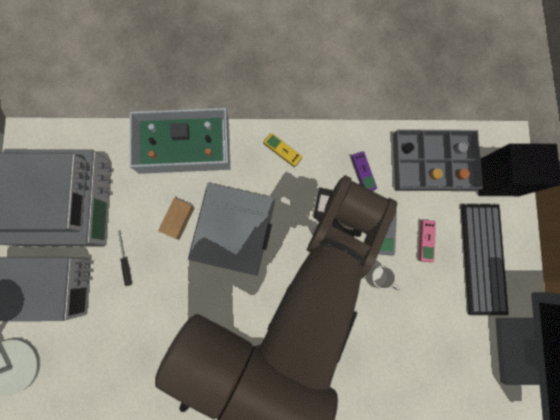

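```bash
python3 -c "
from cell import order; print(order.job_done())"
```

```text
the job is handed in; nothing more can be done
None
```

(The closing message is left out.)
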